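Press both jewelled panels of a trinket box, then lid it

TASK

With the box upright, press its red jewelled panel flat, square and centred against the orange sprung bar of the jig, pushing the bar back at least 8 of its 14 mm for half a second or more, then turn the box and press the blue panel the same way. Then stand the box upright in the middle of the blue felt pad and let go of it, and after that take the elephant lid off its sloping rest and set it on the box so that it sits fully seated and level. Do not drop the box or the lid, and leave the other things on the bench where they are.

Things in the scene. Friction and masses are not known exactly. Their poses are not given: they have to be found in the camera images.
- box: Gilt hexagonal box, open on top: 60 mm across flats, faces 34.6 mm wide, 45 mm high, walls and floor 5 mm, 280 g. Origin: centre of its underside, z up. Its x axis points at the edge between the red and blue panels (red face normal +30 deg, blue -30 deg from x about z). The +y and -y faces are plain, parallel, and free to grip while either panel is pressed; the other two are plain too.
- red_panel (a point): Centre of the red panel (28 x 34 mm, nine white stones) on the box's side face, 22.5 mm above the underside; its x axis points straight out of the panel, z up. A red strip on the rim marks it from above.
- blue_panel (a point): Centre of the blue panel, same size and axes; a blue strip on the rim marks it from above.
- box_rim (a point): Centre of the box's mouth at rim height (45 mm above the underside); axes as the box. The mouth is hexagonal, 50 mm across flats.
- jig: Press jig screwed to the bench: steel bent bracket 90 mm wide, 46 mm high, on a green base plate. Origin: on the bench below the bar's face at rest; x is the pressing direction (level, away from the robot, give or take its yaw). Bracket upright at x = 47 mm; base plate from x = 40 to 150 mm, 8 mm thick; nothing stands before x = 40 mm but the bar.
- bar_face (a point): Centre of the grey felt face of the orange sprung bar, 24 mm above the bench; moves with the bar; axes as the jig (x = pressing direction, into the bar). The face is 30 mm wide and 30 mm high (9 to 39 mm above the bench).
- press_bar (a joint): How far the bar is pushed back, m: 0 at rest, 0.014 at its stop; springs, about 2 N at the start to 8 N at the stop. A press is at least 0.008 held for half a second.
- pad: Round blue felt pad, 100 mm across, 4 mm thick, fixed to the bench. Origin: centre of its underside.
- rest: Wooden rest, 100 x 90 mm, fixed. Its board slopes at 35 deg, rising to its +x; the board's surface passes 40 mm above the rest's origin (centre of its underside), and the lid's origin lies there. Two 6 mm pins at the low side, standing 12 mm out of the board, hold the lid's edge. High edge of the board 66 mm above the bench.
- lid: Gilt round lid, 90 g. Origin: centre of its underside, z its upward axis (tilted 35 deg on the rest). Up z: plug 45 mm across, 0-5 mm (goes in the mouth); disc 58 mm across, 5-10 mm (sits on the rim); elephant handle 16 mm wide along y: legs 10-20 mm, body 20-40 mm, 30 mm long in x, trunk out to x = 32 mm. Grip it across y. Seated, origin 40 mm above the box's; any turn about z is good.
- giraffe_a: Bystander: gilt giraffe figurine, 117 mm tall, base 52 x 34 mm. Origin: centre of its underside.
- giraffe_b: Bystander: the same figurine again.
- elephant: Bystander: small gilt elephant on a dark 50 x 34 mm base, 40 mm tall. Origin: centre of its underside.
- dish: Bystander: small white bowl, 52 mm across, 18 mm high. Origin: centre of its underside.
- jar: Bystander: amber jar with a black cap, 40 mm across, 45 mm high. Origin: centre of its underside.
- brush: Bystander: brush lying along its x axis, 130 mm long, dark handle. Origin: middle of its underside.
- glue: Bystander: white bottle with a red cap, 34 mm across, 70 mm high. Origin: centre of its underside.
Not all that is in view belongs to the job. Leave any purple look-alike of the box alone. Leave any pink look-alike of the lid alone.

How it is judged:
By the outcome, as a careful person would: the job done as asked, in the order asked, and still so for the second after the job is handed in, with the robot touching nothing.
It also fails if it takes over 69 s, if anything falls off the work surface, if the arm or the gripper's body presses on something with over 40 N, if the wrist force passes 120 N, or if a joint passes its speed limit or range.

ROBOT

A 6-joint arm with a two-finger parallel gripper is mounted at the origin on the work surface. World frame = base frame: x ahead of the robot, y to its left, z up, the work surface at z = 0. Lengths are in mm, angles in rad, forces in N, time in s.
With the tool pointing down it reaches from about 350 to 875 mm from the base axis. Payload 4.2 kg.
Tool frame: the origin (TCP) lies at the very end of the fingers, on their centre line; the grasp point (between the pads) lies robot.grasp_offset behind it (robot.grasp_offset is the distance from the TCP to the grasp point, in mm); z points along the fingers, y is the line along which they close (so a half turn about z gives the same grasp; the last joint's range is limited). The gripper opens to 85 mm and grips with 20 to 120 N. Pads are 22 mm wide; open, the fingers measure 114 mm over their backs; the gripper's body (76 mm by 85 mm) begins 54 mm behind the grasp point. The pads swing forward as they close: fully open they stand 13 mm farther back than shut.
Start: joints at [-0.922, 0.385, 0.008, 0, -1.194, -0.259], TCP at [237.515, -578.088, 193.112] pointing down, gripper open.
Joint ranges: [-3.14, 3.14], [-1.21, 2.06], [-1.07, 1.41], [-3.16, 2.05], [-2.99, -0.16], [-3.1, 3.1]. Speed limits (rad/s): [2.79, 2.79, 3.14, 3.14, 3.14, 3.14].

INTERFACE

Orientations are given as a unit quaternion [x, y, z, w].
In Python, from station import robot gives the robot as it stands.
- The arm moves only by the tool arm_command, never from a script. Its argument "targets" is a list of rows, each an object with "travel": the shift along the tool's x, y, z in mm, a list of three; "twist": the turn about the tool's z in degrees; "fingers": the closure, from 0 (fully open) to 1 (shut). In form: [{"travel": [dx, dy, dz], "twist": twist, "fingers": fingers}, ...]. A call has 1 to 20 rows; each row shifts and turns the commanded pose from where the row before left it, along the tool's axes as they then stand; what a row does not reach is not made up. A row lasts 1/8 s, in which the tool goes at most 62.5 mm and 10.7 degrees, less where a joint would pass 70% of its speed; a pose out of reach is approached as far as the arm can. A call with a gripper value outside its range is refused whole. The fingers move at their own pace and stop on an object; "grip_force" is the grip in N (left out, the last holds). Time passes only in rows, so rows that do not move let the fingers close. It gives the time, the measured TCP pose, the force, the opening and the grip force at its end, in the units of the state.
- robot.state(): the state, without advancing time (a new reading comes with each control period).
- robot.read_camera(name): name is "scene" or "top"; returns a dict with "img" (384x512x3 uint8, red, green, blue), "fx", "fy", "cx", "cy" (pixels), "R" (3x3) and "t" (3): a world point X has camera coordinates R X + t. Camera axes: x right, y down, z forward; pixel columns grow to the right and rows downward; lengths in mm; the calibration is good to about 2 mm. A picture is of the moment at which its call begins. There is no depth.
- robot.close_job(): hands the job in; it is judged then, once.
The state is a dict: "t": time; "q": joint angles; "joint_vel": joint speeds; "tau": joint torques, N m; "position": TCP position; "tool_rot": TCP orientation; "contact_force": force on the tool from outside, world axes, zero at the start; "moment": the same for the moment, N m; "width": finger opening in mm; "gripper_force": force on a finger pad.
Only numpy, scipy, OpenCV 4.12 (cv2) and the standard library are available. Lean on these libraries where they do the work, as an engineer would, in place of code of your own. Each camera call takes 0.05 s, during which the arm holds its last target. There are 200 camera calls.

## Working session

There is one attempt and no reset: what is moved stays moved. The work goes in short steps, Python scripts to look and compute and a tool call to move; the robot and the scene stay as the last step left them, time stands still between calls to the robot, and variables do not carry over. Pictures are saved under pics/ and viewed, at most 10 in all, crops included, and the job is handed in when it is done.

Besides the shell and the picture viewer there is one more tool, called after "Emit:" by a JSON object that holds its "method" and its "body". arm_command: Moves the arm, as the interface text tells. Its arguments: {"type":"object","properties":{"targets":{"type":"array","items":{"type":"object","properties":{"travel":{"type":"array","items":{"type":"number"}},"twist":{"type":"number"},"fingers":{"type":"number"}}}},"grip_force":{"type":"number"}},"required":["targets"]}

```bash
mkdir -p pics; ls; python3 - <<'E'
from station import robot
import cv2,numpy as np
print(robot.state(), robot.grasp_offset)
for n in("scene","top"):
    c=robot.read_camera(n); np.savez(f"{n}.npz",**c)
    cv2.imwrite(f"pics/{n}0.png",cv2.resize(c["img"][:,:,::-1],(800,600),interpolation=cv2.INTER_CUBIC))
    print(n,c["fx"],c["fy"],c["cx"],c["cy"],c["R"],c["t"])
E
```

```text
pics
{'t': 0.0, 'q': array([-9.22408933e-01,  3.85585344e-01,  6.57289966e-03, -5.04021341e-04,
       -1.19401341e+00, -2.58571174e-01]), 'joint_vel': array([ 0.00105759,  0.00130994,  0.00071125, -0.00073702,  0.00110341,
       -0.0009001 ]), 'tau': array([-2.02371571e-04, -3.92289913e+01,  1.88395053e+01,  4.18606773e+00,
       -4.77961570e-03, -1.21648961e-05]), 'position': array([ 237.2381523 , -577.47013987,  191.98286582]), 'tool_rot': array([-1.93585036e-01,  9.81082839e-01,  1.10470610e-03, -2.77817174e-04]), 'contact_force': array([ 0.16687631,  0.36777829, -0.73456864]), 'moment': array([0.00558994, 0.0215311 , 0.0061113 ]), 'gripper_force': 0.0, 'width': 85.29168648081591} 18.700000000000003
scene 482.6713352360404 482.6713352360404 256.9795322008452 190.41131200500578 [[ 0.5074304   0.86167976  0.00473165]
 [ 0.75269375 -0.44056365 -0.48924   ]
 [-0.41948362  0.25181673 -0.87213636]] [-245.1909344  -416.47686469 1512.67666183]
top 353.93560823954004 353.93560823954004 252.35257643620935 191.7238653969508 [[ 1.66852348e-02 -9.99860468e-01 -8.04262793e-04]
 [-9.82052218e-01 -1.62369091e-02 -1.87909030e-01]
 [ 1.87869752e-01  3.92513434e-03 -9.82186107e-01]] [-57.26089124 543.12051208 912.76040028]
```

View pics/scene0.png

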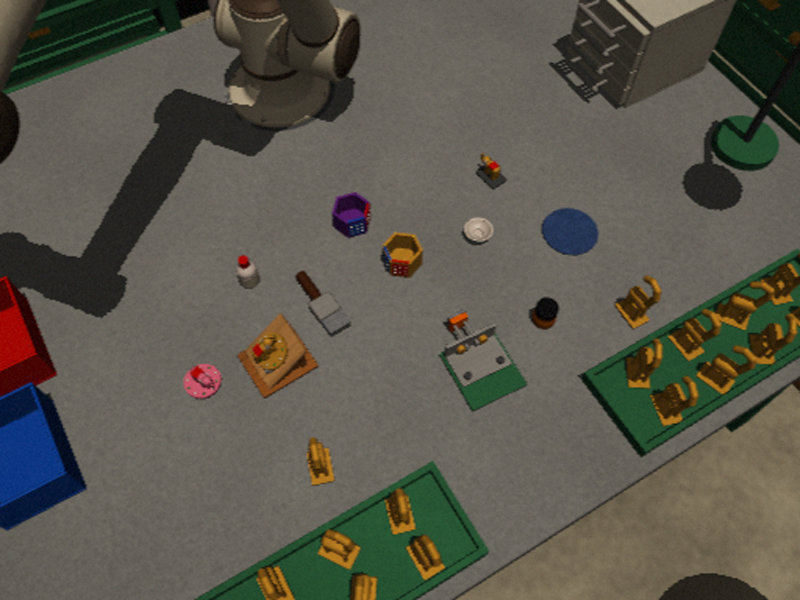

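View pics/top0.png

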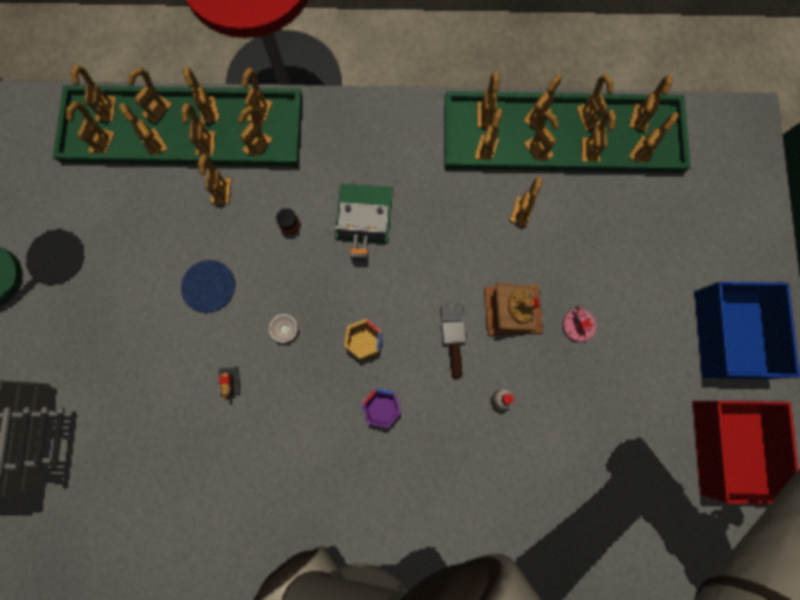

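```bash
cat > h.py <<'E'
import cv2,numpy as np
def load(n): return dict(np.load(n+".npz"))
def tiles(specs,out):
    T=[]
    for c,u,v in specs:
        u0,v0=u-28,v-21
        im=cv2.resize(c["img"][v0:v0+42,u0:u0+57,::-1],(399,294),interpolation=cv2.INTER_CUBIC)
        for k in range(0,57,10): cv2.line(im,(k*7,0),(k*7,6),(255,255,255),1); cv2.putText(im,str(u0+k),(k*7,16),0,.35,(255,255,255),1)
        for k in range(0,42,10): cv2.line(im,(0,k*7),(6,k*7),(255,255,255),1); cv2.putText(im,str(v0+k),(8,k*7+4),0,.35,(255,255,255),1)
        T.append(im)
    cv2.imwrite(out,np.vstack([np.hstack(T[:2]),np.hstack(T[2:])]))
def ray(c,u,v,z):
    "pixel -> world point on plane z"
    d=c["R"].T@np.array([(u-c["cx"])/c["fx"],(v-c["cy"])/c["fy"],1]); o=-c["R"].T@c["t"]
    return o+d*(z-o[2])/d[2]
def proj(c,X):
    p=c["R"]@np.asarray(X,float)+c["t"]; return np.array([c["fx"]*p[0]/p[2]+c["cx"],c["fy"]*p[1]/p[2]+c["cy"]])
E
python3 - <<'E'
from h import *
s,t=load("scene"),load("top")
tiles([(t,232,218),(t,232,140),(s,258,163),(s,309,228)],"pics/a.png")
tiles([(t,329,198),(t,133,183),(s,178,228),(s,365,148)],"pics/b.png")
E
```

```text
(no output)
```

View pics/a.png

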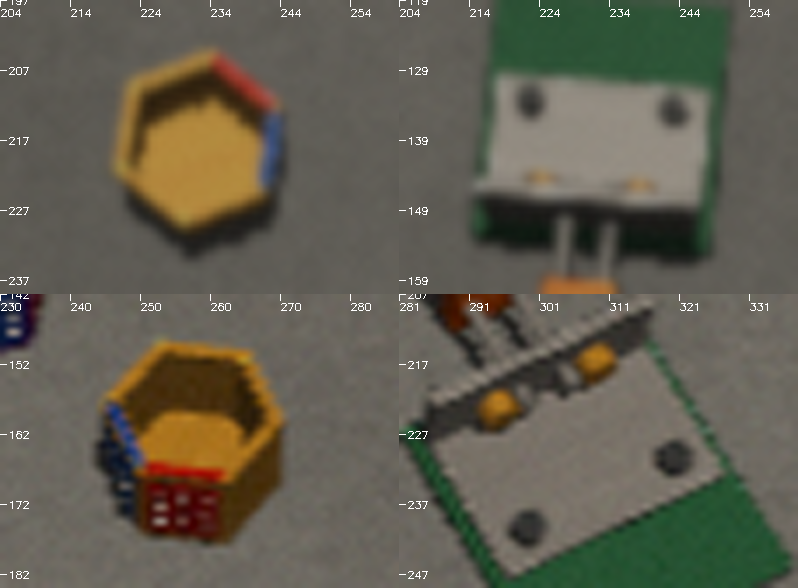

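View pics/b.png

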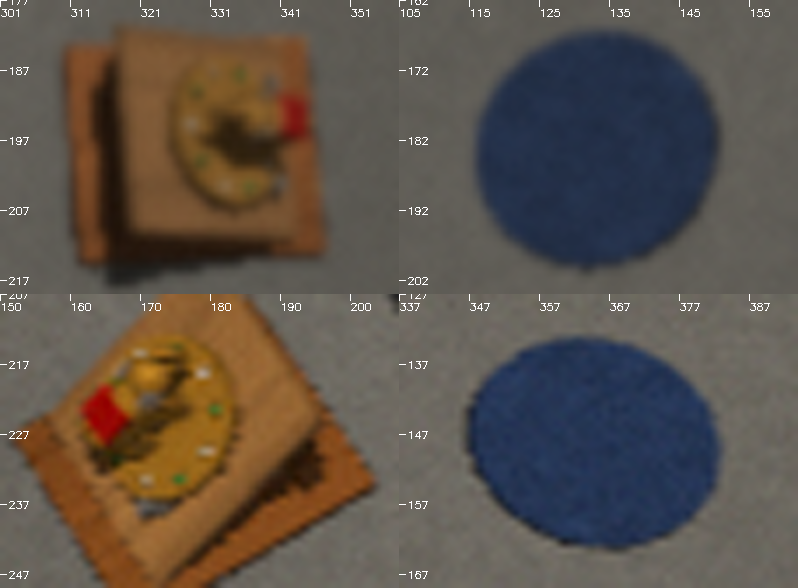

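```bash
python3 - <<'E'
from h import *
s,t=load("scene"),load("top")
tiles([(t,230,160),(s,293,208),(s,315,110),(s,129,243)],"pics/c.png")
from scipy.optimize import least_squares
U=lambda u0,v0,L:[(u0+(x+.5)/7-.5,v0+(y+.5)/7-.5) for x,y in L]
pt=U(204,197,[(278,98),(213,50),(128,80),(118,172),(185,228),(268,188)])
ps=U(230,142,[(137,173),(232,190),(283,122),(252,56),(160,48),(108,108)])
def hexa(p):
    a=p[2]+np.radians(60*np.arange(6)); R=60/np.sqrt(3)
    return np.c_[p[0]+R*np.cos(a),p[1]+R*np.sin(a),np.full(6,45)]
for name,S in (("top",[(t,pt)]),("scene",[(s,ps)]),("both",[(t,pt),(s,ps)])):
    f=lambda p:np.concatenate([(proj(c,X)-q) for c,P in S for X,q in zip(hexa(p),P)])
    c0=ray(t,231,217,45); r=least_squares(f,[c0[0],c0[1],-1.0]); print(name,r.x[:2],np.degrees(r.x[2]),np.round(r.fun,1))
# pad ellipse
for n,c,u,v in(("t",t,133,183),("s",s,365,148)):
    g=c["img"][v-25:v+26,u-25:u+26].astype(int); m=(g[:,:,2]-g[:,:,0]>20).astype(np.uint8)
    ct=max(cv2.findContours(m,0,1)[0],key=cv2.contourArea)[:,0]+[u-25,v-25]
    W=np.array([ray(c,*p,4)[:2] for p in ct]); print("pad",n,cv2.minEnclosingCircle(W.astype(np.float32)), W.mean(0))
E
```

```text
top [477.52520882   6.03553412] -66.00639475334961 [ 0.4  0.4 -0.4 -0.3 -0.1  0.3 -0.4 -0.2  0.2 -0.5  0.2  0.2]
scene [473.17778345   7.17982459] -67.86591594907405 [ 0.3  0.6 -0.1 -0.3  0.5  0.5 -0.2 -0.1  0.1 -0.4 -0.5 -0.4]
both [475.61239511   6.41609622] -66.88286763725277 [ 0.3  1.3 -0.4  0.4 -0.1  0.9 -0.6  0.3 -0.2  0.2 -0.   1.1  0.7  1.5
  0.3  0.4  0.7  1.1 -0.2  0.6  0.1  0.5 -0.3  0.6]
pad t ((574.1058349609375, 296.7425842285156), 48.32412338256836) [573.8821285  296.52278034]
pad s ((570.0679321289062, 296.1143798828125), 49.848785400390625) [570.46921476 295.48739936]
```

View pics/c.png

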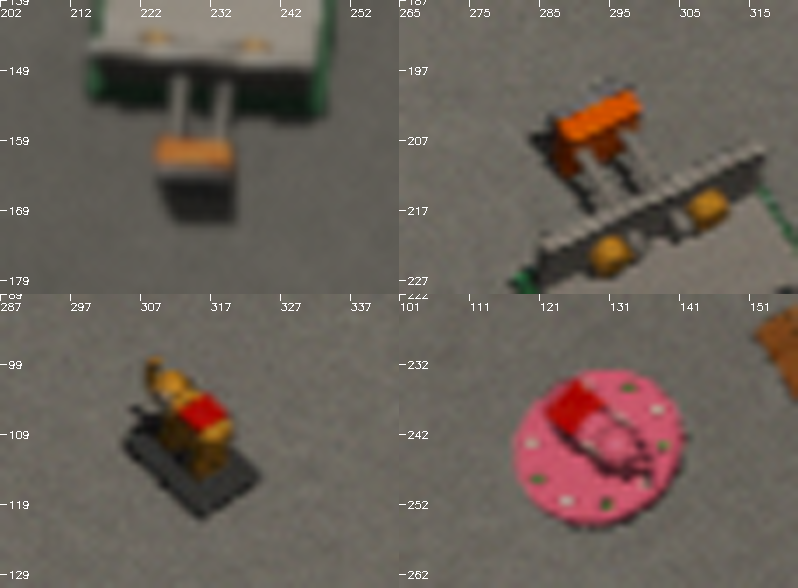

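```bash
python3 - <<'E'
from h import *
s,t=load("scene"),load("top")
P=lambda c,u0,v0,x,y,z:ray(c,u0+(x+.5)/7-.5,v0+(y+.5)/7-.5,z)[:2]
def line(n,c,u0,v0,a,b,z):
    A,B=P(c,u0,v0,*a,z),P(c,u0,v0,*b,z); d=B-A
    print(n,A.round(1),B.round(1),"mid",((A+B)/2).round(1),"len",np.hypot(*d).round(1),"ang",np.degrees(np.arctan2(d[1],d[0])).round(1))
line("T bracket top",t,204,119,(75,184),(300,206),46)
line("T bracket c",t,202,139,(97,43),(325,62),46)
line("T base L",t,204,119,(473,235),(495,10),8) if 0 else line("T base L",t,204,119,(74,235),(96,10),8)
line("T base R",t,204,119,(311,258),(329,10),8)
line("T bar front top",t,202,139,(157,165),(235,167),39)
line("T bar back top",t,202,139,(157,138),(233,140),39)
line("T bar front bot",t,202,139,(160,184),(236,186),9)
line("S bar front top",s,265,187,(159,122),(231,90),39)
line("S bar back top",s,265,187,(168,142),(242,108),39)
line("S bracket",s,265,187,(142,246),(365,148),46)
line("S bracket a",s,281,207,(30,105),(252,12),46)
line("S base side R",s,281,207,(250,50),(392,270),8)
line("S base side L",s,281,207,(5,135),(100,290),8)
# rest base corners
Q=[(68,45),(308,40),(325,255),(80,265)]
print("rest T base z~10?",[P(t,301,177,*q,0).round(0) for q in Q])
print("lid disc T", P(t,301,177,222,130,48), "S", P(s,150,207,160,125,48))
print("red T",P(t,301,177,292,117,72),"red S",P(s,150,207,106,121,72)); print("head T",P(t,301,177,262,117,75),"head S",P(s,150,207,152,82,75))
print("cams",(-t["R"].T@t["t"]).round(),(-s["R"].T@s["t"]).round())
E
```

```text
T bracket top [677.4  61. ] [669.7 -29.5] mid [673.5  15.8] len 90.9 ang -94.9
T bracket c [677.9  57.8] [671.4 -33.9] mid [674.7  12. ] len 91.9 ang -94.0
T base L [667.8  65.1] [767.   59.5] mid [717.4  62.3] len 99.4 ang -3.3
T base R [659.5 -33.6] [768.7 -39.2] mid [714.1 -36.4] len 109.3 ang -2.9
T bar front top [629.5  32.8] [629.2   1.5] mid [629.4  17.1] len 31.3 ang -90.6
T bar back top [640.8  33.1] [640.4   2.6] mid [640.6  17.8] len 30.5 ang -90.6
T bar front bot [629.8  33.9] [629.5   2.5] mid [629.6  18.2] len 31.4 ang -90.6
S bar front top [626.5   4. ] [628.7  33.5] mid [627.6  18.8] len 29.6 ang 85.9
S bar back top [635.    2.5] [636.9  33. ] mid [635.9  17.7] len 30.5 ang 86.6
S bracket [668.  -29.6] [675.4  59.5] mid [671.7  14.9] len 89.5 ang 85.2
S bracket a [667.6 -29.4] [676.6  58.3] mid [672.1  14.4] len 88.2 ang 84.2
S base side R [675.1  63.5] [772.8  58.3] mid [724.   60.9] len 97.8 ang -3.1
S base side L [658.9 -32.1] [726.9 -35. ] mid [692.9 -33.6] len 68.1 ang -2.4
rest T base z~10? [array([ 582., -215.]), array([ 586., -314.]), array([ 497., -318.]), array([ 491., -218.])]
lid disc T [ 538.76763742 -266.46158151] S [ 536.22244244 -270.89664119]
red T [ 539.79371944 -287.79191252] red S [ 537.60580227 -287.96098899]
head T [ 539.03275497 -275.65887323] head S [ 533.70477158 -268.29894527]
cams [363. -52. 999.] [1072. -353. 1117.]
```

Emit:
{"method": "arm_command", "body": {"targets": [{"travel": [-34, 34.6, 0], "twist": 0, "fingers": 0}, {"travel": [-34, 34.6, 0], "twist": 0, "fingers": 0}, {"travel": [-34, 34.6, 0], "twist": 0, "fingers": 0}, {"travel": [-34, 34.6, 0], "twist": 0, "fingers": 0}, {"travel": [-34, 34.6, 0], "twist": 0, "fingers": 0}, {"travel": [-34, 34.6, 0], "twist": 0, "fingers": 0}, {"travel": [-34, 34.6, 0], "twist": 0, "fingers": 0}, {"travel": [-34, 34.6, 0], "twist": 0, "fingers": 0}, {"travel": [-34, 34.6, 0], "twist": 0, "fingers": 0}, {"travel": [-34, 34.6, 0], "twist": 0, "fingers": 0}, {"travel": [-34, 34.6, 0], "twist": 0, "fingers": 0}, {"travel": [-34, 34.6, 0], "twist": 0, "fingers": 0}, {"travel": [-34, 34.6, 0], "twist": 0, "fingers": 0}, {"travel": [0, 0, 10], "twist": -10, "fingers": 0}, {"travel": [0, 0, 10], "twist": -10, "fingers": 0}, {"travel": [0, 0, 10], "twist": -10, "fingers": 0}, {"travel": [0, 0, 10], "twist": -10, "fingers": 0}, {"travel": [0, 0, 10], "twist": -10, "fingers": 0}, {"travel": [0, 0, 10], "twist": -10, "fingers": 0}, {"travel": [0, 0, 10], "twist": -10, "fingers": 0}]}}

```text
t: 2.6
position: [475.1, 5.9, 122.5]
tool_rot: [0.723, -0.691, -0.0, 0.0]
contact_force: [1.0, -0.3, 0.4]
width: 85.5
gripper_force: 0.0
```

Emit:
{"method": "arm_command", "body": {"targets": [{"travel": [0, 0, 10], "twist": -10.4, "fingers": 0}, {"travel": [0, 0, 20], "twist": -10.4, "fingers": 0}, {"travel": [0, 0, 20], "twist": 0, "fingers": 0}, {"travel": [0, 0, 20], "twist": 0, "fingers": 0}, {"travel": [0, 0, 20], "twist": 0, "fingers": 0}, {"travel": [0, 0, 15], "twist": 0, "fingers": 0}, {"travel": [0, 0, 13], "twist": 0, "fingers": 0}, {"travel": [0, 0, 0], "twist": 0, "fingers": 0.5}, {"travel": [0, 0, 0], "twist": 0, "fingers": 0.6}, {"travel": [0, 0, 0], "twist": 0, "fingers": 1}, {"travel": [0, 0, 0], "twist": 0, "fingers": 1}, {"travel": [0, 0, 0], "twist": 0, "fingers": 1}], "grip_force": 40}}

```text
t: 4.1
position: [475.5, 6.0, 5.3]
tool_rot: [0.835, -0.551, 0.0, -0.0]
contact_force: [-0.7, 0.9, -0.4]
width: -0.1
gripper_force: 0.0
```

```bash
cat >> h.py <<'E'
def pose(robot):
    s=robot.state(); a=s["tool_rot"]; from scipy.spatial.transform import Rotation as Ro
    M=Ro.from_quat(a).as_matrix(); psi=np.degrees(np.arctan2(M[1,1],M[0,1]))
    print("t",round(s["t"],2),"pos",s["position"].round(2),"y-ang",round(psi,2),"tilt",M[:,2].round(4),"w",round(s["width"],1),"gf",round(s["gripper_force"],1),"F",s["contact_force"].round(1),"q",s["q"].round(2))
    return s["position"],M
def rel(M,d): print("tool travel",(M.T@np.asarray(d,float)).round(2))
E
python3 - <<'E'
from station import robot
from h import *
pose(robot)
E
```

```text
t 4.1 pos [475.48   5.98   5.35] y-ang -156.87 tilt [ 4.e-04  2.e-04 -1.e+00] w -0.1 gf 0.0 F [-0.7  0.9 -0.4] q [ 0.36  0.37 -0.59 -0.   -0.61  0.05]
```

```bash
python3 - <<'E'
from station import robot
from h import *
s,t=robot.read_camera("scene"),robot.read_camera("top")
np.savez("s1.npz",**s);np.savez("t1.npz",**t)
tiles([(t,232,205),(t,232,235),(s,258,163),(s,290,190)],"pics/d.png")
E
```

```text
(no output)
```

View pics/d.png

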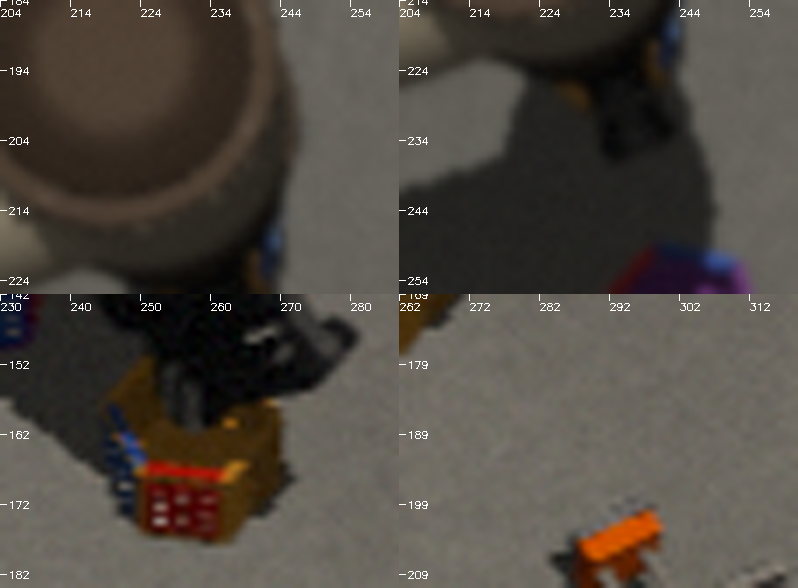

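```bash
python3 - <<'E'
from h import *
s,t=load("s1"),load("t1")
for z in(5,25,45,70,120): print(z,proj(s,[475.5,6,z]).round(1),proj(t,[475.5,6,z]).round(1))
im=np.hstack([cv2.resize(s["img"][100:200,200:320,::-1],(480,400),interpolation=cv2.INTER_CUBIC)])
g=cv2.convertScaleAbs(im,alpha=2.5,beta=20); cv2.imwrite("pics/e.png",g)
E
```

```text
5 [257.5 167. ] [232.7 218.4]
25 [257.5 163. ] [232.3 217.6]
45 [257.5 158.9] [231.9 216.7]
70 [257.6 153.7] [231.4 215.6]
120 [257.7 142.6] [230.2 213.1]
```

View pics/e.png

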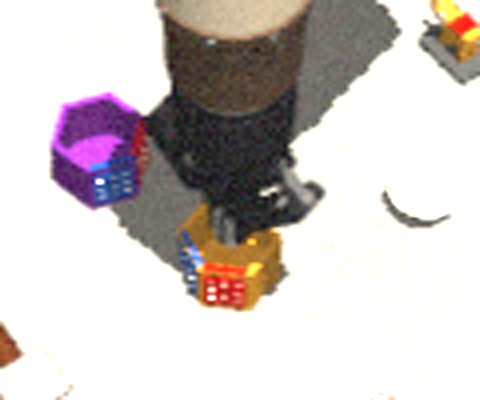

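Emit:
{"method": "arm_command", "body": {"targets": [{"travel": [0, 0, -10], "twist": 0, "fingers": 1}, {"travel": [0, 0, -20], "twist": 0, "fingers": 1}, {"travel": [0, 0, -30], "twist": 0, "fingers": 1}, {"travel": [0, 0, -30], "twist": 0, "fingers": 1}, {"travel": [0, 0, 0], "twist": 0, "fingers": 1}]}}

```text
t: 4.82
position: [477.4, 6.5, 98.1]
tool_rot: [0.835, -0.551, 0.002, -0.003]
contact_force: [0.6, 0.1, -0.7]
width: 0.4
gripper_force: 0.0
```

```bash
python3 - <<'E'
from station import robot
from h import *
pose(robot)
s,t=robot.read_camera("scene"),robot.read_camera("top")
np.savez("s1.npz",**s);np.savez("t1.npz",**t)
f=lambda c,u,v: cv2.convertScaleAbs(cv2.resize(c["img"][v-50:v+50,u-50:u+50,::-1],(400,400),interpolation=cv2.INTER_CUBIC),alpha=2,beta=20)
cv2.imwrite("pics/f.png",np.hstack([f(s,258,150),f(t,232,210)]))
E
```

```text
t 4.83 pos [477.4    6.5   98.07] y-ang -156.84 tilt [ 0.0064  0.0019 -1.    ] w 0.4 gf 0.0 F [ 0.6  0.1 -0.7] q [ 0.36  0.23 -0.48  0.   -0.85  0.05]
```

View pics/f.png

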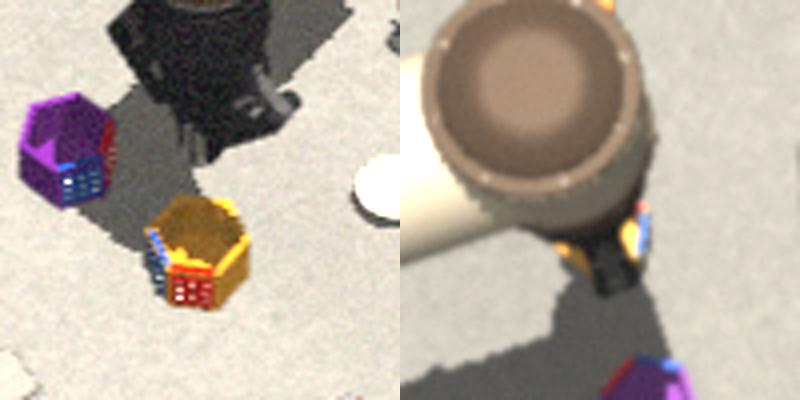

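```bash
python3 - <<'E'
from h import *
s=load("s1"); g=s["img"].mean(2).astype(int)
print("cols",list(range(246,272,2)))
for v in range(126,160,1): print(v,g[v,246:272:2])
E
```

```text
cols [246, 248, 250, 252, 254, 256, 258, 260, 262, 264, 266, 268, 270]
126 [40 32 21 11  3  8  0  6  5  9 22 27 10]
127 [35 36 28  9  6 11  1  6  4  8 13 10 16]
128 [38 39 24  5  9 10  8  8  9 10 10 12 37]
129 [37 36 36 12 13  1  4 12  6  0 11  9 16]
130 [37 35 37 14  7  9  0  6  2 15  8  9  8]
131 [38 38 38 22 32 17  8 11 11  6 10 10 13]
132 [33 40 37 24 30 10  8  5  5  6 10 10  8]
133 [40 37 36 26 30 27 15  6 10  9  9  0  8]
134 [37 35 35 27 33 23 27 10  5 11  5  7 15]
135 [34 36 37 25 32 25 32  2  6 12 10 24 58]
136 [ 36  34  36  29  33  26  33   1   0  15  45  90 101]
137 [ 34  34  30  32  38  26  36   3   4  80 104 102  98]
138 [ 34  32  34  34  40  20  35  10   8 104  99 101  99]
139 [ 38  37  33  39  40  21  45   0  53 102 102  99 101]
140 [ 33  34  35  37  34  23  51  17  91 104 104  98  97]
141 [ 38  39  34  38  32  39  54  83 102 103 102 100 106]
142 [ 37  36  37  38  35  80 101 103  98 100 100 107 105]
143 [ 35  37  33  37  40  80 102 101 100 100 100 103 105]
144 [ 35  37  34  34  35  70 100 102 100  99 102 104 104]
145 [ 36  38  34  35  33  34 103 106  98 100  97 103 103]
146 [ 35  34  33  34  35  36  97 103  98 103 102 105 101]
147 [ 36  36  35  35  35  35  74 103 101 106  97 104 103]
148 [ 32  33  35  39  35  36  75  98 101 101 100 101  99]
149 [ 40  40  38  38  38  35  37  80 108 107  98 102 107]
150 [ 38  37  38  38  39  38  41  42 100 110 104  99 101]
151 [ 37  36  37  36  30  33  35  29  49 110 104  99 103]
152 [ 35  37  37  28  28  31  32  29  41  50 108 101 102]
153 [ 41  39  37  28  31  32  38  31  40  36 101  99 101]
154 [ 39  39  34  28  30  36  32  34  37  36  35  87 100]
155 [ 35  34  30  29  34  34  33  32  33  30  36  86 103]
156 [ 38  34  30  33  36  33  34  33  34  32  33  55 105]
157 [ 78  31  30  32  34  32  35  33  32  31  32  56 101]
158 [ 66  37  30  33  36  34  35  32  36  30  28  39 105]
159 [ 67  53  30  35  40  39  35  38  40  38  30  81 108]
```

Emit:
{"method": "arm_command", "body": {"targets": [{"travel": [0, 0, 0], "twist": 0, "fingers": 0}, {"travel": [0, 0, 0], "twist": 0, "fingers": 0}, {"travel": [0, 0, 0], "twist": 0, "fingers": 0}, {"travel": [0, 0, 0], "twist": 0, "fingers": 0}]}}

```text
t: 5.42
position: [475.3, 5.9, 94.8]
tool_rot: [0.835, -0.551, -0.0, 0.0]
contact_force: [0.3, -1.1, 0.0]
width: 72.7
gripper_force: 0.0
```

```bash
python3 - <<'E'
from station import robot
from h import *
pose(robot)
s,t=robot.read_camera("scene"),robot.read_camera("top")
np.savez("s1.npz",**s);np.savez("t1.npz",**t)
f=lambda c,u,v: cv2.convertScaleAbs(cv2.resize(c["img"][v-25:v+25,u-33:u+34,::-1],(536,400),interpolation=cv2.INTER_CUBIC),alpha=2,beta=20)
im=f(s,258,145); p,M=pose(robot)
for sg in(-1,1):
  for z,col in((98,(0,0,255)),(127,(255,0,0))):
    q=proj(s,[p[0]+sg*42.5*M[0,1],p[1]+sg*42.5*M[1,1],z]); print(z,q); cv2.circle(im,tuple(int(k) for k in ((q-[225,120])*8+4)),4,col,1)
cv2.imwrite("pics/g.png",im)
E
```

```text
t 5.42 pos [475.34   5.91  94.84] y-ang -156.87 tilt [-6.e-04 -2.e-04 -1.e+00] w 72.7 gf 0.0 F [ 0.3 -1.1  0. ] q [ 0.36  0.24 -0.49 -0.   -0.85  0.05]
t 5.53 pos [475.41   5.94  95.  ] y-ang -156.86 tilt [-2.e-04 -1.e-04 -1.e+00] w 84.6 gf 0.0 F [-0.8 -0.1  0.4] q [ 0.36  0.24 -0.49 -0.   -0.85  0.05]
98 [271.19488215 155.85208392]
127 [271.55212865 149.37262801]
98 [244.30624888 139.37769482]
127 [244.09714973 132.6855111 ]
```

View pics/g.png

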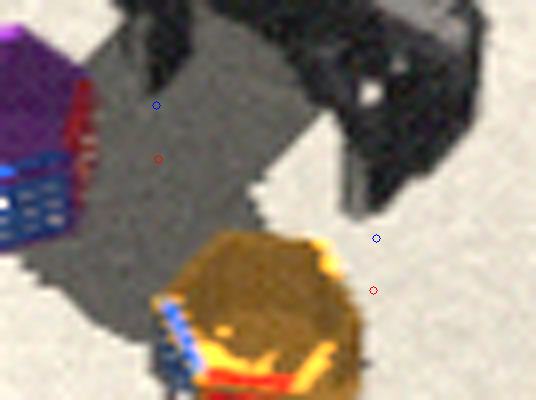

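Emit:
{"method": "arm_command", "body": {"targets": [{"travel": [0, 0, 25], "twist": 0, "fingers": 0}, {"travel": [0, 0, 25], "twist": 0, "fingers": 0}, {"travel": [0, 0, 25], "twist": 0, "fingers": 0}, {"travel": [0, 0, 20], "twist": 0, "fingers": 0}, {"travel": [0, 0, 15], "twist": 0, "fingers": 0}, {"travel": [0, 0, 10], "twist": 0, "fingers": 0}, {"travel": [0, 0, 0], "twist": 0, "fingers": 0}]}}

```text
t: 6.4
position: [475.1, 5.8, -25.4]
tool_rot: [0.835, -0.551, -0.0, 0.001]
contact_force: [0.4, -0.1, -0.1]
width: 85.3
gripper_force: 0.0
```

```bash
python3 - <<'E'
from station import robot
from h import *
pose(robot)
s,t=robot.read_camera("scene"),robot.read_camera("top")
np.savez("s1.npz",**s);np.savez("t1.npz",**t)
f=lambda c,u,v: cv2.convertScaleAbs(cv2.resize(c["img"][v-25:v+25,u-25:u+25,::-1],(400,400),interpolation=cv2.INTER_CUBIC),alpha=2,beta=20)
cv2.imwrite("pics/i.png",np.hstack([f(s,258,160),f(t,232,220)]))
E
```

```text
t 6.4 pos [475.11   5.8  -25.36] y-ang -156.87 tilt [-1.3e-03 -5.0e-04 -1.0e+00] w 85.3 gf 0.0 F [ 0.4 -0.1 -0.1] q [ 0.36  0.43 -0.61  0.   -0.53  0.05]
```

View pics/i.png

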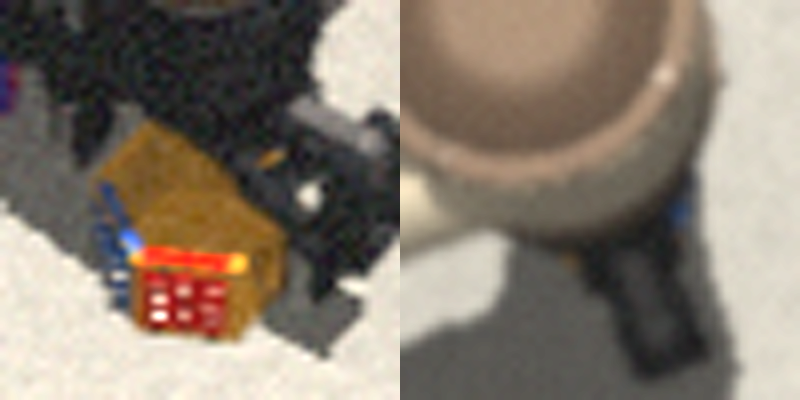

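Emit:
{"method": "arm_command", "body": {"targets": [{"travel": [0, 0, 0], "twist": 0, "fingers": 1}, {"travel": [0, 0, 0], "twist": 0, "fingers": 1}, {"travel": [0, 0, 0], "twist": 0, "fingers": 1}, {"travel": [0, 0, 0], "twist": 0, "fingers": 1}], "grip_force": 40}}

```text
t: 7.0
position: [475.8, 6.1, -24.1]
tool_rot: [0.835, -0.551, 0.0, -0.0]
contact_force: [-1.0, 1.1, 6.2]
width: 59.3
gripper_force: 45.0
```

```bash
python3 - <<'E'
from station import robot
from h import *
pose(robot)
E
```

```text
t 7.0 pos [475.84   6.06 -24.11] y-ang -156.86 tilt [ 1.e-03  2.e-04 -1.e+00] w 59.3 gf 45.0 F [-1.   1.1  6.2] q [ 0.36  0.43 -0.61  0.   -0.53  0.05]
```

Emit:
{"method": "arm_command", "body": {"targets": [{"travel": [0, 0, -8], "twist": 0, "fingers": 1}, {"travel": [0, 0, -8], "twist": 0, "fingers": 1}, {"travel": [0, 0, -4], "twist": -8.3, "fingers": 1}, {"travel": [0, 0, 0], "twist": -8.3, "fingers": 1}, {"travel": [0, 0, 0], "twist": -8.3, "fingers": 1}, {"travel": [0, 0, 0], "twist": -8.2, "fingers": 1}, {"travel": [0, 0, 0], "twist": 0, "fingers": 1}]}}

```text
t: 7.88
position: [475.3, 5.9, -4.7]
tool_rot: [0.957, -0.291, -0.0, -0.0]
contact_force: [-0.9, 0.3, -2.7]
width: 59.5
gripper_force: 44.0
```

```bash
python3 - <<'E'
from station import robot
from h import *
p,M=pose(robot)
s,t=load("scene"),load("top")
# green base sides: subpixel step positions along rows
def side(c,rows,u0,u1,rising,z,axis=0):
    g=c["img"].astype(float); f=cv2.GaussianBlur(g[:,:,1]-g[:,:,0],(3,3),0)
    P=[]
    for r in rows:
        L=f[r,u0:u1] ; th=(L.max()+np.median(L[:4] if rising else L[-4:]))/2
        k=np.where((L[:-1]<th)&(L[1:]>=th) if rising else (L[:-1]>=th)&(L[1:]<th))[0]
        if len(k): k=k[0] if rising else k[-1]; P.append(ray(c,u0+k+(th-L[k])/(L[k+1]-L[k]),r,z)[:2])
    P=np.array(P,np.float32); v=cv2.fitLine(P,cv2.DIST_HUBER,0,.01,.01).ravel(); return v[2:],np.degrees(np.arctan2(v[1]*np.sign(v[0]),abs(v[0]))),len(P)
print("T L",side(t,range(121,150),208,224,True,8)); print("T R",side(t,range(121,150),240,262,False,8))
print("S +y",side(s,range(218,250),315,345,False,8)); print("S -y",side(s,range(228,258),272,305,True,8))
E
```

```text
t 7.88 pos [475.32   5.92  -4.7 ] y-ang -123.87 tilt [-0.e+00  1.e-04 -1.e+00] w 59.5 gf 44.0 F [-0.9  0.3 -2.7] q [ 0.36  0.39 -0.6  -0.   -0.58  0.62]
T L (array([721.876  ,  64.19906], dtype=float32), np.float32(-6.535467), 29)
T R (array([713.6837  , -37.764156], dtype=float32), np.float32(-1.4520423), 29)
S +y (array([726.4994 ,  63.01281], dtype=float32), np.float32(-6.4826617), 32)
S -y (array([708.15924 , -37.096043], dtype=float32), np.float32(-2.7651975), 30)
```

Emit:
{"method": "arm_command", "body": {"targets": [{"travel": [12, -10.6, 0], "twist": 0, "fingers": 1}, {"travel": [18, -16, 0], "twist": 0, "fingers": 1}, {"travel": [18, -16, 0], "twist": 0, "fingers": 1}, {"travel": [18, -16, 0], "twist": 0, "fingers": 1}, {"travel": [12, -10.6, 6], "twist": 0, "fingers": 1}, {"travel": [5.9, -5.1, 7], "twist": 0, "fingers": 1}, {"travel": [0, 0, 4.8], "twist": 0, "fingers": 1}, {"travel": [0, 0, 0], "twist": 0, "fingers": 1}, {"travel": [0, 0, 0], "twist": 0, "fingers": 1}]}}

```text
t: 9.0
position: [585.7, 20.9, -22.7]
tool_rot: [0.957, -0.291, -0.0, 0.0]
contact_force: [0.5, 0.0, -3.3]
width: 59.9
gripper_force: 44.0
```

```bash
cat >> h.py <<'E'
def boxfit(c,X,yaw,z0=0,half=26):
    "refine dx,dy of red/blue rim strips: compare measured strip centroids with model"
    g=c["img"].astype(int); out={}
    for n,ang,m in(("red",30,(g[:,:,0]-np.maximum(g[:,:,1],g[:,:,2]))),("blue",-30,(g[:,:,2]-np.maximum(g[:,:,0],g[:,:,1])))):
        a=np.radians(yaw+ang); q=proj(c,[X[0]+27.5*np.cos(a),X[1]+27.5*np.sin(a),45+z0]); u,v=np.round(q).astype(int)
        W=m[v-7:v+8,u-9:u+10].clip(40)-40; vv,uu=np.mgrid[v-7:v+8,u-9:u+10]
        out[n]=(q.round(1),W.sum(),np.array([(W*uu).sum(),(W*vv).sum()])/max(W.sum(),1))
    return out
E
python3 - <<'E'
from station import robot
from h import *
p,M=pose(robot)
psi=np.degrees(np.arctan2(M[1,1],M[0,1]))+180
n=np.array([np.cos(np.radians(psi-60)),np.sin(np.radians(psi-60)),0])
print("n",n); rel(M,n); print("gap to bar",(np.array([628.3,18,0])-p)@n-30, "lateral",np.cross(n,np.array([628.3,18,0])-p)[2])
t=robot.read_camera("top"); s=robot.read_camera("scene"); np.savez("t2.npz",**t);np.savez("s2.npz",**s)
# orange bar seen now; does top view show box rim/bar free of the gripper?
for nme,c in(("top",t),("scene",s)):
    g=c["img"].astype(int); m=((g[:,:,0]>120)&(g[:,:,0]-g[:,:,2]>90)).astype(np.uint8); m2=((g[:,:,0]-np.maximum(g[:,:,1],g[:,:,2]))>60)
    q=proj(c,[634,18,39]).round().astype(int); b=m[q[1]-8:q[1]+9,q[0]-10:q[0]+11]; print(nme,q,b.sum()); 
    print(nme,boxfit(c,p,psi-90,1.5))
E
```

```text
t 9.0 pos [585.69  20.92 -22.7 ] y-ang -123.78 tilt [-8.e-04 -1.e-04 -1.e+00] w 59.9 gf 44.0 F [ 0.5  0.  -3.3] q [ 0.31  0.56 -0.33 -0.   -0.68  0.67]
n [ 0.99782702 -0.06588807  0.        ]
tool travel [ 0.87 -0.5  -0.  ]
gap to bar 12.708647137970523 lateral -0.10377101694165658
top [229 161] 0
top {'red': (array([228.5, 167.2]), np.int64(0), array([0., 0.])), 'blue': (array([236.6, 172.7]), np.int64(0), array([0., 0.]))}
scene [294 204] 52
scene {'red': (array([289.7, 195.9]), np.int64(4401), array([291.86253124, 198.46989321])), 'blue': (array([278.8, 195.3]), np.int64(292), array([278.79794521, 194.71232877]))}
```

Emit:
{"method": "arm_command", "body": {"targets": [{"travel": [4.3, -2.5, 0], "twist": 0, "fingers": 1}, {"travel": [4.3, -2.5, 0], "twist": 0, "fingers": 1}, {"travel": [3, -1.7, 0], "twist": 0, "fingers": 1}, {"travel": [3, -1.7, 0], "twist": 0, "fingers": 1}, {"travel": [3, -1.7, 0], "twist": 0, "fingers": 1}, {"travel": [3, -1.7, 0], "twist": 0, "fingers": 1}, {"travel": [0, 0, 0], "twist": 0, "fingers": 1}, {"travel": [0, 0, 0], "twist": 0, "fingers": 1}]}}

```text
t: 10.1
position: [605.7, 19.2, -23.6]
tool_rot: [0.957, -0.291, -0.004, 0.002]
contact_force: [-9.6, 3.5, 3.3]
width: 59.1
gripper_force: 44.5
```

```bash
python3 - <<'E'
from station import robot
from h import *
p,M=pose(robot); print(robot.state()["moment"])
s=robot.read_camera("scene"); np.savez("s3.npz",**s); s0=load("scene")
# shift of the orange bar top between rest and now (scene); camera view
def cen(c):
    g=c["img"].astype(int)[196:216,282:312]; m=((g[:,:,0]>170)&(g[:,:,1]>60)&(g[:,:,2]<60)&(g[:,:,1]<g[:,:,0]*.55))
    vv,uu=np.nonzero(m); return m.sum(),uu.mean()+282,vv.mean()+196
a,b=cen(s0),cen(s); print(a,b); A=ray(s0,*a[1:],39);B=ray(s,*b[1:],39); print(A,B,B-A)
E
```

```text
t 10.1 pos [605.71  19.22 -23.58] y-ang -123.79 tilt [-0.009 -0.001 -1.   ] w 59.1 gf 44.5 F [-9.6  3.5  3.3] q [ 0.3   0.59 -0.27 -0.   -0.72  0.69]
[1.02672333 2.65166004 0.2210614 ]
(np.int64(33), np.float64(293.5151515151515), np.float64(202.93939393939394)) (np.int64(37), np.float64(295.7567567567568), np.float64(207.24324324324326))
[631.93618887  19.23048799  39.        ] [645.08220129  17.5011158   39.        ] [13.14601242 -1.72937219  0.        ]
```

Emit:
{"method": "arm_command", "body": {"targets": [{"travel": [-1, 0.6, -1.2], "twist": 0, "fingers": 1}, {"travel": [-0.7, 0.4, 0], "twist": 0, "fingers": 1}, {"travel": [0, 0, 0], "twist": 0, "fingers": 1}, {"travel": [0, 0, 0], "twist": 0, "fingers": 1}]}}

```text
t: 10.65
position: [604.1, 19.3, -23.4]
tool_rot: [0.957, -0.291, -0.004, 0.002]
contact_force: [-7.3, 3.0, -3.4]
width: 59.2
gripper_force: 44.6
```

```bash
cat >> h.py <<'E'
def cen(c):
    g=c["img"].astype(int)[194:218,280:314]; m=((g[:,:,0]>170)&(g[:,:,1]>60)&(g[:,:,2]<60)&(g[:,:,1]<g[:,:,0]*.55))
    vv,uu=np.nonzero(m); return m.sum(),uu.mean()+280,vv.mean()+194
def barshift(s):
    a,b=cen(load("scene")),cen(s); A=ray(s,*a[1:],39);B=ray(s,*b[1:],39); print("bar px",b,"shift",(B-A).round(2))
E
python3 - <<'E'
from station import robot
from h import *
p,M=pose(robot); print(robot.state()["moment"])
s=robot.read_camera("scene"); np.savez("s3.npz",**s); barshift(s)
g=s["img"][190:222,276:316]
np.set_printoptions(linewidth=250)
for v in range(196,216): print(v,["%d,%d,%d"%tuple(s["img"][v,u]) for u in range(282,304,1)][::2])
E
```

```text
t 10.65 pos [604.06  19.32 -23.43] y-ang -123.81 tilt [-8.7e-03 -8.0e-04 -1.0e+00] w 59.2 gf 44.6 F [-7.3  3.  -3.4] q [ 0.3   0.58 -0.28 -0.   -0.72  0.68]
[0.75249867 1.94654272 0.16324117]
bar px (np.int64(38), np.float64(295.60526315789474), np.float64(206.68421052631578)) shift [11.62 -1.2   0.  ]
196 ['66,45,7', '65,40,14', '65,42,10', '67,46,14', '66,44,14', '66,43,12', '63,42,10', '56,36,10', '69,43,14', '45,36,21', '44,39,39']
197 ['63,44,13', '65,43,13', '66,42,14', '65,41,12', '68,44,15', '64,38,10', '68,45,15', '58,39,10', '138,88,21', '97,70,33', '36,36,34']
198 ['64,43,12', '59,40,8', '65,46,15', '64,40,11', '62,38,5', '65,43,16', '65,45,9', '65,40,11', '145,93,25', '104,76,44', '39,38,36']
199 ['68,50,29', '66,43,12', '65,43,15', '66,44,12', '65,41,10', '65,40,11', '70,40,10', '105,34,12', '178,68,12', '101,73,40', '31,30,27']
200 ['68,72,93', '57,35,19', '65,42,8', '65,43,13', '75,49,18', '68,43,5', '109,36,12', '172,9,0', '149,22,4', '89,68,39', '47,44,39']
201 ['37,69,128', '39,55,89', '65,43,15', '82,51,14', '135,84,19', '125,52,11', '174,16,6', '122,24,9', '92,50,
[... 1336 characters left out ...]
', '54,37,22', '45,35,23', '58,25,6', '105,40,0', '97,43,16', '96,35,0', '83,29,5', '111,105,95', '108,103,95']
212 ['109,105,98', '108,102,92', '70,50,23', '47,38,27', '60,21,2', '102,53,28', '103,89,80', '97,35,2', '77,27,0', '87,78,72', '105,99,91']
213 ['112,107,99', '112,107,99', '107,101,90', '39,38,37', '61,21,0', '84,49,40', '128,120,109', '89,42,17', '53,41,32', '93,88,80', '122,115,105']
214 ['118,111,104', '111,105,98', '105,102,94', '46,45,41', '54,25,11', '72,29,7', '112,103,98', '94,87,77', '46,44,41', '104,97,87', '120,112,104']
215 ['112,108,101', '111,107,98', '111,109,101', '83,80,76', '53,33,25', '69,32,8', '91,82,76', '106,98,93', '119,112,103', '126,118,108', '96,93,85']
```

```bash
cat > m.py <<'E'
from h import *
def meas(s,p,yaw,z0):
    # yaw of box; print red/blue strip centroid, implied box centre, vs tcp
    g=s["img"].astype(int)
    for n,ang in(("red",30),("blue",-30)):
        a=np.radians(yaw+ang)
        m=(g[:,:,0]>105)&(g[:,:,1]<60)&(g[:,:,2]<35)&(g[:,:,0]>2.2*g[:,:,1]+20) if n=="red" else (g[:,:,2]>85)&(g[:,:,0]<60)&(g[:,:,2]>g[:,:,0]*1.5)
        q=proj(s,[p[0]+27.5*np.cos(a),p[1]+27.5*np.sin(a),45+z0]).round().astype(int)
        w=np.zeros_like(m); w[q[1]-7:q[1]+8,q[0]-9:q[0]+10]=1; vv,uu=np.nonzero(m&w)
        if len(uu)<4: print(n,"none"); continue
        W=np.array([ray(s,u,v,45+z0)[:2] for u,v in zip(uu,vv)]); W=W[np.hypot(*(W-np.median(W,0)).T)<18]
        C=W.mean(0)-27.5*np.array([np.cos(a),np.sin(a)]); print(n,len(W),"strip",W.mean(0).round(1),"centre",C.round(1),"minus tcp",(C-p[:2]).round(1))
E
python3 - <<'E'
from m import *
s0=load("scene"); meas(s0,[475.5,6],-66.9,0)
meas(load("s2"),[585.7,20.9],-33.8,1.5)
s=load("s3"); p=np.array([604.06,19.32]); meas(s,p,-33.8,1)
b=cen(s); print("bar centre",ray(s,*b[1:],39), "orig",ray(s,*cen(s0)[1:],39))
E
```

```text
red 16 strip [494.6 -10.9] centre [472.6   5.6] minus tcp [-2.9 -0.4]
blue 7 strip [467.3 -21. ] centre [470.6   6.3] minus tcp [-4.9  0.3]
red 17 strip [611.9  20.2] centre [584.5  22. ] minus tcp [-1.2  1.1]
blue 16 strip [595.2  -3.6] centre [583.1  21.1] minus tcp [-2.6  0.2]
red 19 strip [631.2  18.7] centre [603.8  20.5] minus tcp [-0.3  1.2]
blue 13 strip [615.7  -4.4] centre [603.6  20.3] minus tcp [-0.5  0.9]
bar centre [643.55939445  18.0278793   39.        ] orig [631.93618887  19.23048799  39.        ]
```

Emit:
{"method": "arm_command", "body": {"targets": [{"travel": [0, 0, 0], "twist": 0, "fingers": 1}, {"travel": [0, 0, 0], "twist": 0, "fingers": 1}, {"travel": [0, 0, 0], "twist": 0, "fingers": 1}, {"travel": [-3.5, 2, 0], "twist": 0, "fingers": 1}, {"travel": [-5.2, 3, 0], "twist": 0, "fingers": 1}, {"travel": [-6.5, 3.8, 0], "twist": 0, "fingers": 1}, {"travel": [-6.5, 3.7, 0], "twist": 0, "fingers": 1}, {"travel": [0, 0, 0], "twist": -10, "fingers": 1}, {"travel": [0, 0, 0], "twist": -10, "fingers": 1}, {"travel": [0, 0, 0], "twist": -10, "fingers": 1}, {"travel": [0, 0, 0], "twist": -10, "fingers": 1}, {"travel": [0, 0, 0], "twist": -10, "fingers": 1}, {"travel": [0, 0, 0], "twist": -10, "fingers": 1}, {"travel": [0, 0, 0], "twist": 0, "fingers": 1}, {"travel": [4.3, 2.5, 0], "twist": 0, "fingers": 1}, {"travel": [4.3, 2.5, 0], "twist": 0, "fingers": 1}, {"travel": [0, 0, 0], "twist": 0, "fingers": 1}]}}

```text
t: 12.82
position: [592.9, 20.5, -21.6]
tool_rot: [0.974, 0.226, -0.001, -0.0]
contact_force: [-1.3, 0.7, -0.9]
width: 59.0
gripper_force: 45.0
```

```bash
python3 - <<'E'
from station import robot
from m import *
p,M=pose(robot); n=np.array([np.cos(np.radians(-3.8)),np.sin(np.radians(-3.8)),0]); rel(M,n)
psi=np.degrees(np.arctan2(M[1,1],M[0,1]))+180
s=robot.read_camera("scene"); barshift(s); meas(s,p,psi-90,1.5)
b=cen(load("scene")); print("bar rest centre",ray(s,*b[1:],39))
E
```

```text
t 12.82 pos [592.92  20.47 -21.62] y-ang -63.82 tilt [-1.e-03 -1.e-04 -1.e+00] w 59.0 gf 45.0 F [-1.3  0.7 -0.9] q [ 0.31  0.56 -0.31 -0.   -0.7   1.72]
tool travel [ 0.87  0.5  -0.  ]
bar px (np.int64(35), np.float64(293.54285714285714), np.float64(203.42857142857142)) shift [ 1.21 -0.69  0.  ]
red 19 strip [606.4  44. ] centre [591.1  21.2] minus tcp [-1.8  0.7]
blue 13 strip [619.5  19.3] centre [592.   21.1] minus tcp [-0.9  0.7]
bar rest centre [631.93618887  19.23048799  39.        ]
```

Emit:
{"method": "arm_command", "body": {"targets": [{"travel": [3, 1.5, 0], "twist": 0, "fingers": 1}, {"travel": [3, 1.6, 0], "twist": 0, "fingers": 1}, {"travel": [3, 1.6, 0], "twist": 0, "fingers": 1}, {"travel": [2.9, 1.7, 0], "twist": 0, "fingers": 1}, {"travel": [0, 0, 0], "twist": 0, "fingers": 1}, {"travel": [0, 0, 0], "twist": 0, "fingers": 1}, {"travel": [0, 0, 0], "twist": 0, "fingers": 1}, {"travel": [0, 0, 0], "twist": 0, "fingers": 1}]}}

```text
t: 13.88
position: [604.6, 19.6, -21.8]
tool_rot: [0.974, 0.227, -0.002, -0.0]
contact_force: [-5.8, 1.3, 0.9]
width: 59.0
gripper_force: 45.3
```

```bash
python3 - <<'E'
from station import robot
from m import *
p,M=pose(robot)
psi=np.degrees(np.arctan2(M[1,1],M[0,1]))+180
s=robot.read_camera("scene"); barshift(s); meas(s,p,psi-90,1.5)
b=cen(s); print("bar centre",ray(s,*b[1:],39))
E
```

```text
t 13.88 pos [604.58  19.64 -21.81] y-ang -63.79 tilt [-4.4e-03 -8.0e-04 -1.0e+00] w 59.0 gf 45.3 F [-5.8  1.3  0.9] q [ 0.3   0.58 -0.28 -0.   -0.72  1.73]
bar px (np.int64(35), np.float64(295.74285714285713), np.float64(207.05714285714285)) shift [12.69 -1.47  0.  ]
red 11 strip [617.2  44.3] centre [601.9  21.4] minus tcp [-2.7  1.8]
blue 14 strip [631.5  19.5] centre [604.   21.3] minus tcp [-0.6  1.7]
bar centre [644.62188202  17.7556409   39.        ]
```

Emit:
{"method": "arm_command", "body": {"targets": [{"travel": [0.6, 0.35, 0], "twist": 0, "fingers": 1}, {"travel": [0, 0, 0], "twist": 0, "fingers": 1}, {"travel": [0, 0, 0], "twist": 0, "fingers": 1}, {"travel": [0, 0, 0], "twist": 0, "fingers": 1}, {"travel": [0, 0, 0], "twist": 0, "fingers": 1}]}}

```text
t: 14.55
position: [605.2, 19.6, -21.8]
tool_rot: [0.974, 0.227, -0.002, -0.0]
contact_force: [-7.6, 0.6, 0.4]
width: 59.0
gripper_force: 45.3
```

```bash
python3 - <<'E'
from station import robot
from m import *
p,M=pose(robot)
s=robot.read_camera("scene"); barshift(s)
p,M=pose(robot)
E
```

```text
t 14.55 pos [605.17  19.56 -21.83] y-ang -63.8 tilt [-4.6e-03 -8.0e-04 -1.0e+00] w 59.0 gf 45.3 F [-7.6  0.6  0.4] q [ 0.3   0.58 -0.28 -0.   -0.72  1.73]
bar px (np.int64(38), np.float64(295.9736842105263), np.float64(207.21052631578948)) shift [13.34 -1.21  0.  ]
t 14.6 pos [605.15  19.58 -21.8 ] y-ang -63.79 tilt [-4.6e-03 -8.0e-04 -1.0e+00] w 59.1 gf 45.3 F [-6.7  1.2  1.2] q [ 0.3   0.58 -0.28 -0.   -0.72  1.73]
```

Emit:
{"method": "arm_command", "body": {"targets": [{"travel": [-3.5, -2, 0], "twist": 0, "fingers": 1}, {"travel": [-5.2, -3, 0], "twist": 0, "fingers": 1}, {"travel": [-6.5, -3.8, 0], "twist": 0, "fingers": 1}, {"travel": [-6.5, -3.7, -5], "twist": 0, "fingers": 1}, {"travel": [0, 0, -15], "twist": 0, "fingers": 1}, {"travel": [0, 0, -20], "twist": 0, "fingers": 1}, {"travel": [6.7, -14.5, -10], "twist": 0, "fingers": 1}, {"travel": [12.7, -27.8, 0], "twist": 0, "fingers": 1}, {"travel": [12.7, -27.8, 0], "twist": 0, "fingers": 1}, {"travel": [12.7, -27.8, 0], "twist": 0, "fingers": 1}, {"travel": [12.7, -27.8, 0], "twist": 0, "fingers": 1}, {"travel": [12.7, -27.8, 0], "twist": 0, "fingers": 1}, {"travel": [12.7, -27.8, 0], "twist": 0, "fingers": 1}, {"travel": [12.7, -27.8, 0], "twist": 0, "fingers": 1}, {"travel": [12.7, -27.8, 0], "twist": 0, "fingers": 1}, {"travel": [6, -13.6, 10], "twist": 0, "fingers": 1}, {"travel": [0, 0, 15], "twist": 0, "fingers": 1}, {"travel": [0, 0, 0], "twist": 0, "fingers": 1}, {"travel": [0, 0, 0], "twist": 0, "fingers": 1}]}}

```text
t: 16.98
position: [574.2, 295.6, 3.2]
tool_rot: [0.974, 0.226, -0.0, 0.0]
contact_force: [0.4, -0.7, -2.7]
width: 59.3
gripper_force: 44.8
```

```bash
python3 - <<'E'
from station import robot
from m import *
p,M=pose(robot)
psi=np.degrees(np.arctan2(M[1,1],M[0,1]))+180
s=robot.read_camera("scene"); meas(s,p,psi-90,p[2]+24.1)
rel(M,np.array([572.3,296.4,-19])-p)
E
```

```text
t 16.98 pos [574.24 295.63   3.22] y-ang -63.83 tilt [-5.e-04 -8.e-04 -1.e+00] w 59.3 gf 44.8 F [ 0.4 -0.7 -2.7] q [ 0.73  0.6  -0.15  0.   -0.82  1.3 ]
red 13 strip [586.1 321.1] centre [570.8 298.3] minus tcp [-3.5  2.7]
blue 9 strip [599.8 296.1] centre [572.4 298. ] minus tcp [-1.9  2.3]
tool travel [-1.38 -1.56 22.22]
```

Emit:
{"method": "arm_command", "body": {"targets": [{"travel": [-1.7, 0, 8], "twist": 0, "fingers": 1}, {"travel": [0, 0, 8], "twist": 0, "fingers": 1}, {"travel": [0, 0, 4], "twist": 0, "fingers": 1}, {"travel": [0, 0, 2], "twist": 0, "fingers": 1}, {"travel": [0, 0, 0.5], "twist": 0, "fingers": 1}, {"travel": [0, 0, 0], "twist": 0, "fingers": 1}, {"travel": [0, 0, 0], "twist": 0, "fingers": 1}]}}

```text
t: 17.9
position: [572.7, 296.2, -18.8]
tool_rot: [0.974, 0.227, 0.0, -0.0]
contact_force: [0.4, 0.7, -2.2]
width: 59.7
gripper_force: 44.8
```

Emit:
{"method": "arm_command", "body": {"targets": [{"travel": [0, 0, 0.7], "twist": 0, "fingers": 1}, {"travel": [0, 0, 0.7], "twist": 0, "fingers": 1}, {"travel": [0, 0, 0], "twist": 0, "fingers": 1}, {"travel": [0, 0, 0], "twist": 0, "fingers": 1}]}}

```text
t: 18.4
position: [572.7, 296.2, -20.0]
tool_rot: [0.974, 0.227, 0.0, -0.0]
contact_force: [-1.4, 0.0, 1.2]
width: 59.0
gripper_force: 45.1
```

Emit:
{"method": "arm_command", "body": {"targets": [{"travel": [0, 0, 0], "twist": 0, "fingers": 0}, {"travel": [0, 0, 0], "twist": 0, "fingers": 0}, {"travel": [0, 0, 0], "twist": 0, "fingers": 0}, {"travel": [0, 0, 0], "twist": 0, "fingers": 0}, {"travel": [0, 0, -10], "twist": 0, "fingers": 0}, {"travel": [0, 0, -25], "twist": 0, "fingers": 0}, {"travel": [0, 0, -40], "twist": 0, "fingers": 0}, {"travel": [0, 0, -45], "twist": 0, "fingers": 0}, {"travel": [-10, 18, 0], "twist": 0, "fingers": 0}, {"travel": [-25, 44, 0], "twist": 0, "fingers": 0}, {"travel": [-25, 44, 0], "twist": 0, "fingers": 0}, {"travel": [-25, 44, 0], "twist": 0, "fingers": 0}, {"travel": [-25, 44, 0], "twist": 0, "fingers": 0}, {"travel": [-25, 44, 0], "twist": 0, "fingers": 0}, {"travel": [-25, 44, 0], "twist": 0, "fingers": 0}, {"travel": [-25, 44, 0], "twist": 0, "fingers": 0}, {"travel": [-25, 44, 0], "twist": 0, "fingers": 0}, {"travel": [-25, 44, 0], "twist": 0, "fingers": 0}, {"travel": [-25, 44, 0], "twist": 0, "fingers": 0}, {"travel": [-25, 45, 0], "twist": 0, "fingers": 0}]}}

```text
t: 20.9
position: [538.4, -282.8, 99.6]
tool_rot: [0.974, 0.227, -0.0, -0.0]
contact_force: [-0.5, 1.0, 0.2]
width: 85.3
gripper_force: 0.0
```

Emit:
{"method": "arm_command", "body": {"targets": [{"travel": [0, 0, 0], "twist": 10.3, "fingers": 0}, {"travel": [0, 0, 0], "twist": 10.3, "fingers": 0}, {"travel": [0, 0, 0], "twist": 10.3, "fingers": 0}, {"travel": [0, 0, 0], "twist": 10.3, "fingers": 0}, {"travel": [0, 0, 0], "twist": 10.3, "fingers": 0}, {"travel": [0, 0, 0], "twist": 10.3, "fingers": 0}, {"travel": [0, 0, 0], "twist": 10.3, "fingers": 0}, {"travel": [0, 0, 0], "twist": 10.3, "fingers": 0}, {"travel": [0, 0, 0], "twist": 10.3, "fingers": 0}, {"travel": [0, 0, 0], "twist": 10.3, "fingers": 0}, {"travel": [0, 0, 0], "twist": 10.3, "fingers": 0}, {"travel": [0, 0, 0], "twist": 0, "fingers": 0}]}}

```text
t: 22.4
position: [538.7, -281.2, 99.5]
tool_rot: [0.726, -0.688, -0.0, 0.0]
contact_force: [0.4, -1.0, -0.0]
width: 84.9
gripper_force: 0.0
```

```bash
python3 - <<'E'
from station import robot
from m import *
p,M=pose(robot); rel(M,np.array([538.7,-280.9,27])-p)
s,t=robot.read_camera("scene"),robot.read_camera("top"); np.savez("s4.npz",**s);np.savez("t4.npz",**t)
meas(s,[572.7,296.2],26.2,4); meas(t,[572.7,296.2],26.2,4)
# hex fit of the box by gold mask of the top view, pad by blue
for n,c in(("t",t),("s",s)):
    g=c["img"].astype(int); q=proj(c,[572,296,49]).round().astype(int)
    m=((g[:,:,0]-g[:,:,2]>35)).astype(np.uint8); w=np.zeros_like(m); w[q[1]-18:q[1]+19,q[0]-18:q[0]+19]=1; vv,uu=np.nonzero(m&w)
    h=cv2.convexHull(np.c_[uu,vv].astype(np.float32))[:,0]; print(n,q,len(uu),cv2.minEnclosingCircle(h)[0])
E
```

```text
t 22.4 pos [ 538.69 -281.16   99.46] y-ang -176.96 tilt [-6.e-04  3.e-04 -1.e+00] w 84.9 gf 0.0 F [ 0.4 -1.  -0. ] q [-0.21  0.43 -0.16 -0.   -0.97  0.27]
tool travel [-2.400e-01 -7.000e-02  7.246e+01]
red 15 strip [584.4 321.8] centre [569.1 298.9] minus tcp [-3.6  2.7]
blue 27 strip [610.9 298.4] centre [583.5 300.2] minus tcp [10.8  4. ]
red 4 strip [591. 320.] centre [575.7 297.1] minus tcp [3.  0.9]
blue 14 strip [604.  294.3] centre [576.6 296.1] minus tcp [ 3.9 -0.1]
t [127 180] 341 (127.0, 178.0)
s [368 138] 484 (367.7095642089844, 142.08998107910156)
```

Emit:
{"method": "arm_command", "body": {"targets": [{"travel": [0, 0, 20], "twist": 0, "fingers": 0}, {"travel": [0, 0, 20], "twist": 0, "fingers": 0}, {"travel": [0, 0, 15], "twist": 0, "fingers": 0}, {"travel": [0, 0, 10], "twist": 0, "fingers": 0}, {"travel": [0, 0, 7], "twist": 0, "fingers": 0.5}, {"travel": [0, 0, 0], "twist": 0, "fingers": 0.6}, {"travel": [0, 0, 0], "twist": 0, "fingers": 0.6}, {"travel": [0, 0, 0], "twist": 0, "fingers": 0.6}]}}

```text
t: 23.5
position: [539.7, -281.2, 28.2]
tool_rot: [0.725, -0.689, 0.001, -0.0]
contact_force: [0.4, -0.1, -0.2]
width: 33.9
gripper_force: 0.0
```

```bash
python3 - <<'E'
from station import robot
from m import *
p,M=pose(robot)
s=robot.read_camera("scene"); np.savez("s5.npz",**s)
g=s["img"].mean(2).astype(int)
q=proj(s,[p[0],p[1],54]); print("tip mid px",q)
for sg in(-1,1): print("finger",sg,proj(s,[p[0]+sg*17*M[0,1],p[1]+sg*17*M[1,1],57]))
u,v=q.round().astype(int)
print("cols",u-18,"..")
for r in range(v-18,v+14): print(r," ".join("%3d%s"%(g[r,c],"r" if s["img"][r,c,0]>110 and s["img"][r,c,1]<50 else "o" if int(s["img"][r,c,0])-s["img"][r,c,2]>50 else " ") for c in range(u-18,u+22)))
E
```

```text
t 23.5 pos [ 539.71 -281.2    28.23] y-ang -177.06 tilt [ 1.2e-03 -3.0e-04 -1.0e+00] w 33.9 gf 0.0 F [ 0.4 -0.1 -0.2] q [-0.21  0.52 -0.24  0.   -0.82  0.27]
tip mid px [168.83125629 226.4451476 ]
finger -1 [172.0146894  231.29209325]
finger 1 [165.30363309 220.60781271]
cols 151 ..
208   3o   9o  12o  10o   5   11   11o   7    7   10o  11   14o   3o  10    4o   4    9o  13o   9o   7   13   10o  23   29   39   40   40   37   37   39   36   38   41   39   33   36   37   38   34   34 
209   9    6    2o  10o   6o  12o   7   10o  11o  10o  13   10o   9o   7o   5    6   12o   7    7   14    7o   8o  19   34   40   40   40   40   36   37   40   43   51   54o  66o  54o  35   37   38   34 
210   8o   9o  13o   6    7   12o   5    7    6o  13o  12o  10   14o   8o   7   15   10   10    8   10o   4o  13   15   34   40   38   39   39   38   40   47   84o 104o 104o  98o  72o  43   33   35   37 
211  12    7   11o   8    4o   6o  12   12o   8o   9o  13o   8    6o  13o  10   15    9    2    2   12o  15   12o  12   34   37   40   34   42   47   49   85o 104o 102o 100o 103o  96o  67o  42   33   35 

[... 5078 characters left out ...]
   28   34   62o  81o
237  99  100  105  105  111  103   77   63o  74o  78o  80o  85o  81o  77o  92o 103o 109o 109o  81o  43   35   36   35   42   40   44   44   39   42   37   63o  88o  73o  47   30   33   62o  77o  80o  80o
238  99  104  103  105   98  100  102   85   77o  81o  80o  80o  73o  67o  86o 106o 110o 106o  93o  65   37   34   42   41   45   46   42   43   35   39   71o  73o  47o  33   28   62o  80o  79o  80o  81o
239 103  102  105  102  101   96   96   85   74o  82o  78o  76o  71o  72o  83o 102o 112o 104o 101o  69o  45   44   43   47   42   45   38   38   41   68o  71o  45o  31   33   57o  79o  78o  80o  81o  81o<stdin>:10: RuntimeWarning: overflow encountered in scalar subtract
```

Emit:
{"method": "arm_command", "body": {"targets": [{"travel": [0, 0, 0], "twist": 0, "fingers": 0.8}, {"travel": [0, 0, 0], "twist": 0, "fingers": 1}, {"travel": [0, 0, 0], "twist": 0, "fingers": 1}, {"travel": [0, 0, 0], "twist": 0, "fingers": 1}], "grip_force": 30}}

```text
t: 24.05
position: [539.1, -281.2, 27.9]
tool_rot: [0.725, -0.689, -0.0, 0.0]
contact_force: [-1.7, 0.5, 3.1]
width: 14.9
gripper_force: 31.8
```

Emit:
{"method": "arm_command", "body": {"targets": [{"travel": [0, 0, -5], "twist": 0, "fingers": 1}, {"travel": [0, 0, -10], "twist": 0, "fingers": 1}, {"travel": [0, 0, -20], "twist": 0, "fingers": 1}, {"travel": [0, 0, -20], "twist": 0, "fingers": 1}, {"travel": [0, 0, -20], "twist": 0, "fingers": 1}, {"travel": [0, 0, 0], "twist": 0, "fingers": 1}]}}

```text
t: 24.8
position: [540.9, -281.4, 104.7]
tool_rot: [0.725, -0.689, 0.002, -0.001]
contact_force: [-0.1, -0.3, -2.7]
width: 15.1
gripper_force: 31.3
```

```bash
cat >> h.py <<'E'
def gold(c,p,z,r=22):
    g=c["img"].astype(int); m=((g[:,:,0]-g[:,:,2]>45)&(g[:,:,0]>60)&(g[:,:,1]>.45*g[:,:,0])).astype(np.uint8)
    q=proj(c,[p[0],p[1],z]).round().astype(int); u,v=q; w=m[v-r:v+r+1,u-r:u+r+1]
    print("centre",q)
    for k,row in enumerate(w): print(v-r+k,"".join("#" if x else "." for x in row))
E
python3 - <<'E'
from station import robot
from m import *
p,M=pose(robot); s=robot.read_camera("scene"); np.savez("s6.npz",**s); gold(s,p,105)
E
```

```text
t 24.8 pos [ 540.88 -281.44  104.75] y-ang -177.05 tilt [ 0.0048 -0.0013 -1.    ] w 15.1 gf 31.3 F [-0.1 -0.3 -2.7] q [-0.21  0.43 -0.16  0.   -0.98  0.27]
centre [166 218]
196 .............................................
197 .............................................
198 .............................................
199 ...........................#.#...............
200 ............................####.............
201 ............................#####............
202 ...........................########..........
203 .............................######..........
204 ............................###########......
205 .............................###########.....
206 ...............................#########.....
207 ...............................##########....
208 ...............................###########...
209 .................................##########..
210 ..............................##############.
211 ............................#################
212 ...........................##################
213 ..........................###################
214 .......................
[... 622 characters left out ...]

227 ........##..................#....############
228 ........#####..##................############
229 .........###########.............############
230 ..........############.........#..###########
231 ..........############........#...###########
232 ...........#############...#......###########
233 ...........#############....#....###########.
234 ............############....#..############..
235 .............############.....#############..
236 .............###########.....#############...
237 ..............###########.....###########..##
238 ...............###########...###########..###
239 ...............########################..####
240 ................######################..#####
```

Emit:
{"method": "arm_command", "body": {"targets": [{"travel": [-14, -5, 0], "twist": 0, "fingers": 1}, {"travel": [-28, -9, 0], "twist": 0, "fingers": 1}, {"travel": [-28, -9, 0], "twist": 0, "fingers": 1}, {"travel": [-28, -9, 0], "twist": 0, "fingers": 1}, {"travel": [-28, -9, 0], "twist": 0, "fingers": 1}, {"travel": [-28, -9, 0], "twist": 0, "fingers": 1}, {"travel": [-28, -9, 10], "twist": 0, "fingers": 1}, {"travel": [0, 0, 18], "twist": 0, "fingers": 1}, {"travel": [0, 0, 18], "twist": 0, "fingers": 1}, {"travel": [0, 0, 18], "twist": 0, "fingers": 1}, {"travel": [0, 0, 18], "twist": 0, "fingers": 1}, {"travel": [0, 0, 10], "twist": 0, "fingers": 1}, {"travel": [0, 0, 0], "twist": 0, "fingers": 1}, {"travel": [0, 0, 0], "twist": 0, "fingers": 1}], "grip_force": 20}}

```text
t: 26.6
position: [589.5, -96.1, 11.1]
tool_rot: [0.725, -0.689, 0.0, -0.0]
contact_force: [0.1, 0.1, -0.2]
width: 14.8
gripper_force: 31.3
```

```bash
python3 - <<'E'
from station import robot
from m import *
p,M=pose(robot); s=robot.read_camera("scene"); np.savez("s6.npz",**s); gold(s,p,30)
# predicted lid disc outline (tilt 35) : G=(4,0,32) at z_rep+40.6
for tilt in(35,20,0):
    c,sn=np.cos(np.radians(tilt)),np.sin(np.radians(tilt)); X=-M[:,0]; X=np.array([X[0],X[1],0]); Y=M[:,1]; U=np.array([0,0,1.])
    ex,ez=X*c+U*sn,-X*sn+U*c; G=np.array([p[0],p[1],p[2]+40.6])
    P=[proj(s,G+ex*(29*np.cos(a)-4)+Y*29*np.sin(a)+ez*(7.5-32)) for a in np.linspace(0,6.28,60)]; P=np.array(P); print(tilt,P.min(0).round(1),P.max(0).round(1))
E
```

```text
t 26.6 pos [589.45 -96.12  11.14] y-ang -177.04 tilt [ 1.e-03 -1.e-04 -1.e+00] w 14.8 gf 31.3 F [ 0.1  0.1 -0.2] q [ 0.11  0.52 -0.28  0.   -0.77 -0.06]
centre [246 212]
190 .............................................
191 .............................................
192 .............................................
193 .............................................
194 .............................................
195 .............................................
196 .............................................
197 .............................................
198 .............................................
199 .............................................
200 .............................................
201 .............................................
202 .............................................
203 .............................................
204 .............................................
205 .............................................
206 .............................................
207 .............................................
208 ..........................
[... 711 characters left out ...]
........
223 .............................................
224 .............................................
225 .............................................
226 .............................................
227 .............................................
228 .............................................
229 .............................................
230 .............................................
231 .............................................
232 .............................................
233 .............................................
234 .............................................
35 [239.2 198.8] [259.3 221.7]
20 [236.2 200.7] [258.1 223. ]
0 [232.7 203.3] [255.7 223.9]
```

Emit:
{"method": "arm_command", "body": {"targets": [{"travel": [0, 0, 5], "twist": 0, "fingers": 1}, {"travel": [0, 0, 3], "twist": 0, "fingers": 1}, {"travel": [0, 0, 1.5], "twist": 0, "fingers": 1}, {"travel": [0, 0, 1], "twist": 0, "fingers": 1}, {"travel": [0, 0, 0], "twist": 0, "fingers": 1}, {"travel": [0, 0, 0], "twist": 0, "fingers": 1}], "grip_force": 20}}

```text
t: 27.4
position: [588.9, -96.4, 0.3]
tool_rot: [0.725, -0.689, 0.0, 0.0]
contact_force: [-0.4, 1.6, 0.5]
width: 14.9
gripper_force: 31.5
```

Emit:
{"method": "arm_command", "body": {"targets": [{"travel": [-1, 0, 1.2], "twist": 0, "fingers": 1}, {"travel": [-2.6, 0, 1.3], "twist": 0, "fingers": 1}, {"travel": [-1.8, 0, 0.4], "twist": 0, "fingers": 1}, {"travel": [-1.8, 0, 0.4], "twist": 0, "fingers": 1}, {"travel": [0, 0, 0], "twist": 0, "fingers": 1}, {"travel": [0, 0, 0], "twist": 0, "fingers": 1}]}}

```text
t: 28.15
position: [588.9, -90.5, -1.2]
tool_rot: [0.725, -0.688, 0.001, 0.001]
contact_force: [-3.2, -4.9, 9.0]
width: 15.0
gripper_force: 33.0
```

```bash
cat >> m.py <<'E'
def gold2(s,p):
    g=s["img"].astype(int); m=((g[:,:,0]-g[:,:,2]>45)&(g[:,:,0]>60)&(g[:,:,1]>.45*g[:,:,0])); u,v=proj(s,[p[0],p[1],30]).round().astype(int)
    vv,uu=np.nonzero(m[v-18:v+16,u-20:u+20]); print("gold u",uu.min()+u-20,uu.max()+u-20,"v",vv.min()+v-18,vv.max()+v-18,"n",len(uu))
def pred(s,p,M,zl=40.6,gx=4,gz=32):
    for tilt in(35,25,15,5,0):
        c,sn=np.cos(np.radians(tilt)),np.sin(np.radians(tilt)); X=-M[:,0]; X=np.array([X[0],X[1],0]); Y=M[:,1]; U=np.array([0,0,1.])
        ex,ez=X*c+U*sn,-X*sn+U*c; G=np.array([p[0],p[1],p[2]+zl])
        P=np.array([proj(s,G+ex*(29*np.cos(a)-gx)+Y*29*np.sin(a)+ez*(7.5-gz)) for a in np.linspace(0,6.28,60)]); print(tilt,P.min(0).round(1),P.max(0).round(1))
E
python3 - <<'E'
from station import robot
from m import *
p,M=pose(robot); print(robot.state()["moment"]); s=robot.read_camera("scene"); gold2(s,p); pred(s,p,M)
E
```

```text
t 28.15 pos [588.86 -90.48  -1.22] y-ang -177.01 tilt [ 6.e-04 -2.e-03 -1.e+00] w 15.0 gf 33.0 F [-3.2 -4.9  9. ] q [ 0.12  0.54 -0.29  0.   -0.74 -0.07]
[-1.42917163  0.97646781 -0.05955549]
gold u 240 260 v 208 221 n 98
35 [241.2 199.9] [261.  222.6]
25 [239.2 201.2] [260.3 223.5]
15 [237.2 202.5] [259.4 224.2]
5 [235.5 203.8] [258.2 224.6]
0 [234.7 204.4] [257.5 224.8]
```

Emit:
{"method": "arm_command", "body": {"targets": [{"travel": [-1.75, 0, 1], "twist": 0, "fingers": 1}, {"travel": [-1.75, 0, 1], "twist": 0, "fingers": 1}, {"travel": [-1.7, 0, 0.8], "twist": 0, "fingers": 1}, {"travel": [-1.7, 0, 0.8], "twist": 0, "fingers": 1}, {"travel": [-1.6, 0, 0.8], "twist": 0, "fingers": 1}, {"travel": [-1.6, 0, 0.8], "twist": 0, "fingers": 1}, {"travel": [0, 0, 0], "twist": 0, "fingers": 1}]}}

```text
t: 29.08
position: [588.4, -79.5, -5.5]
tool_rot: [0.725, -0.688, 0.001, 0.0]
contact_force: [-4.9, -1.2, 13.9]
width: 15.1
gripper_force: 35.2
```

```bash
python3 - <<'E'
from station import robot
from m import *
p,M=pose(robot); print(robot.state()["moment"]); s=robot.read_camera("scene"); gold2(s,p); pred(s,p,M)
E
```

```text
t 29.07 pos [588.43 -79.52  -5.54] y-ang -177.0 tilt [ 9.0e-04 -1.3e-03 -1.0e+00] w 15.1 gf 35.2 F [-4.9 -1.2 13.9] q [ 0.14  0.54 -0.3   0.   -0.73 -0.09]
[-0.41673973  1.56212798 -0.09143055]
gold u 241 261 v 206 221 n 147
35 [244.8 198.7] [264.6 221.2]
25 [242.8 200. ] [263.9 222.1]
15 [240.9 201.3] [263.  222.8]
5 [239.2 202.5] [261.8 223.2]
0 [238.5 203.1] [261.1 223.4]
```

Emit:
{"method": "arm_command", "body": {"targets": [{"travel": [-1.6, 0, 0.8], "twist": 0, "fingers": 1}, {"travel": [-1.6, 0, 0.8], "twist": 0, "fingers": 1}, {"travel": [-1.5, 0, 0.8], "twist": 0, "fingers": 1}, {"travel": [-1.5, 0, 0.6], "twist": 0, "fingers": 1}, {"travel": [0, 0, 0], "twist": 0, "fingers": 1}]}}

```text
t: 29.75
position: [587.8, -73.1, -9.2]
tool_rot: [0.725, -0.688, 0.0, 0.0]
contact_force: [-4.0, -0.5, 12.6]
width: 15.0
gripper_force: 35.5
```

```bash
python3 - <<'E'
from station import robot
from m import *
p,M=pose(robot); print(robot.state()["moment"]); s=robot.read_camera("scene"); np.savez("s7.npz",**s); gold2(s,p); pred(s,p,M)
gold(s,p,20)
E
```

```text
t 29.75 pos [587.79 -73.14  -9.17] y-ang -177.02 tilt [ 3.e-04 -1.e-03 -1.e+00] w 15.0 gf 35.5 F [-4.  -0.5 12.6] q [ 0.15  0.54 -0.31  0.   -0.72 -0.1 ]
[-0.29736774  1.42294438 -0.1116377 ]
gold u 240 262 v 204 221 n 176
35 [246.8 198.1] [266.6 220.5]
25 [244.9 199.3] [265.9 221.4]
15 [243.  200.6] [265.  222.1]
5 [241.3 201.9] [263.8 222.5]
0 [240.5 202.5] [263.1 222.7]
centre [253 209]
187 .............................................
188 .............................................
189 .............................................
190 .............................................
191 .............................................
192 .............................................
193 .............................................
194 .............................................
195 .............................................
196 .............................................
197 .............................................
198 .............................................
199 .............................................
200 .............................................
201 ...
[... 842 characters left out ...]

218 ............###########.####.................
219 .............##########.###..................
220 ..............############...................
221 .................########....................
222 .............................................
223 .............................................
224 .............................................
225 .............................................
226 .............................................
227 .............................................
228 .............................................
229 .............................................
230 .............................................
231 .............................................
```

Emit:
{"method": "arm_command", "body": {"targets": [{"travel": [0, 0, -1.5], "twist": 0, "fingers": 1}, {"travel": [0, 0, 0], "twist": 0, "fingers": 0.75}, {"travel": [0, 0, 0], "twist": 0, "fingers": 0.65}, {"travel": [0, 0, 0], "twist": 0, "fingers": 0.65}, {"travel": [0, 0, 0], "twist": 0, "fingers": 0.65}]}}

```text
t: 30.42
position: [587.7, -72.8, -10.2]
tool_rot: [0.725, -0.689, -0.0, 0.0]
contact_force: [0.1, 0.6, 0.5]
width: 30.1
gripper_force: 0.0
```

```bash
python3 - <<'E'
from station import robot
from m import *
p,M=pose(robot); s=robot.read_camera("scene"); np.savez("s7.npz",**s); gold2(s,p); pred(s,p,M)
E
```

```text
t 30.43 pos [587.68 -72.76 -10.17] y-ang -177.06 tilt [-3.e-04  0.e+00 -1.e+00] w 30.1 gf 0.0 F [0.1 0.6 0.5] q [ 0.15  0.55 -0.31 -0.   -0.72 -0.1 ]
gold u 241 263 v 206 220 n 128
35 [246.9 198.2] [266.7 220.6]
25 [245.  199.4] [266.  221.5]
15 [243.1 200.7] [265.1 222.2]
5 [241.4 202. ] [263.9 222.6]
0 [240.7 202.6] [263.2 222.7]
```

Emit:
{"method": "arm_command", "body": {"targets": [{"travel": [0, 0, -10], "twist": 0, "fingers": 0.5}, {"travel": [0, 0, -25], "twist": 0, "fingers": 0.5}, {"travel": [0, 0, -35], "twist": 0, "fingers": 0.5}, {"travel": [0, 0, -35], "twist": 0, "fingers": 0.5}, {"travel": [0, 0, 0], "twist": 0, "fingers": 0.5}]}}

```text
t: 31.1
position: [590.3, -72.7, 99.4]
tool_rot: [0.725, -0.689, 0.003, -0.003]
contact_force: [0.4, 0.2, 0.2]
width: 42.5
gripper_force: 0.0
```

```bash
python3 - <<'E'
from station import robot
from m import *
p,M=pose(robot); s=robot.read_camera("scene"); t=robot.read_camera("top"); np.savez("s8.npz",**s);np.savez("t8.npz",**t)
np.save("p8.npy",p)
def mk(c,X,r=22):
    g=c["img"].astype(int); u,v=proj(c,X).round().astype(int)
    for k in range(v-r,v+r-4):
        print(k,u-r,"".join("R" if g[k,j,0]>90 and g[k,j,0]>2.6*g[k,j,1] else "#" if g[k,j,0]-g[k,j,2]>30 and g[k,j,0]>80 else "o" if g[k,j,0]-g[k,j,2]>15 else "k" if g[k,j].sum()<60 else "." for j in range(u-r,u+r)))
mk(s,[587.7,-77,12])
E
```

```text
t 31.1 pos [590.32 -72.71  99.4 ] y-ang -177.03 tilt [ 8.3e-03  4.0e-04 -1.0e+00] w 42.5 gf 0.0 F [0.4 0.2 0.2] q [ 0.15  0.41 -0.2   0.   -0.95 -0.1 ]
189 230 ...........................kkkkkkkkkkkkkk...
190 230 ............................kkkkkkkkkkk.....
191 230 ............................kkkkkkkkk.......
192 230 .............................kkkkkk.........
193 230 .............................kkkkk..........
194 230 .............................kkk...o........
195 230 .............................k..............
196 230 ...............................o..o.........
197 230 ............................................
198 230 ...............................ooo..........
199 230 ...........................oooo###..........
200 230 ......................o...o#####o#..........
201 230 .................oooooooooo######o..........
202 230 ................oooooooooooo#####o..........
203 230 ..............oooooooooooooo####o...........
204 230 .............ooooooooooooooo####........o...
205 230 .............oo.oooooooooooooo###o..........
206 230 ............oooooooooooooooooo####....o
[... 471 characters left out ...]
o..........
216 230 ..........o.o####################...........
217 230 .............###################o..o........
218 230 ....o.......o.o#########.######o........o...
219 230 ...............o##############..............
220 230 .................oo########oo...............
221 230 ...................ooooooo..................
222 230 ...............o............................
223 230 ............................................
224 230 .....o......................................
225 230 ............................................
226 230 ....................o..o....................
227 230 .........o......o..........o.o..............
228 230 ........o...................................
```

```bash
python3 - <<'E'
from m import *
from scipy.optimize import least_squares
s,t=load("s8"),load("t8")
def ext(X):
    P=np.array([proj(s,[X[0]+29*np.cos(a),X[1]+29*np.sin(a),z]) for a in np.linspace(0,6.28,90) for z in(5,10)])
    return np.array([P[:,0].min()-240.6,P[:,0].max()-264.0,P[:,1].max()-221.2])
r=least_squares(ext,[588,-77]); print("lid scene",r.x,r.fun)
g=t["img"].astype(int); u,v=proj(t,[588,-77,10]).round().astype(int); print(u,v)
for k in range(v-16,v+17): print(k,u-18,"".join("R" if g[k,j,0]>90 and g[k,j,0]>2.6*g[k,j,1] else "#" if g[k,j,0]-g[k,j,2]>30 and g[k,j,0]>60 else "o" if g[k,j,0]-g[k,j,2]>15 else "k" if g[k,j].sum()<60 else "." for j in range(u-18,u+18)))
# box refit from scene and top at the pad, rim corners by gold/red/blue mask extents
for n,c in(("s",s),("t",t)):
    g=c["img"].astype(int); u,v=proj(c,[572,297,49]).round().astype(int); print(n,u,v)
    for k in range(v-17,v+20): print(k,u-20,"".join("R" if g[k,j,0]>90 and g[k,j,0]>2.6*g[k,j,1] else "#" if g[k,j,0]-g[k,j,2]>25 else "B" if g[k,j,2]-g[k,j,0]>60 else "b" if g[k,j,2]-g[k,j,0]>20 else "." for j in range(u-20,u+20)))
E
```

```text
lid scene [584.26476924 -73.5240182 ] [ 0.41872471 -0.41892147  0.01051633]
263 180
164 245 ........kkkkkkkkkkkkkkkkkkkkkk......
165 245 .........kkkkkkkkkkkkkkkkkkkk.......
166 245 ...........kkkkkkkkkkkkkkkk.........
167 245 ............kkkkkkkkkkkkkk..........
168 245 ............kkkkkkkkkkkkk...........
169 245 ............kkkkkkkkkkkkk...........
170 245 ............kkkkkkkkkkkkk...........
171 245 ............kkkkkkkkkkkkk...........
172 245 .........o##okkkkkk..kkk............
173 245 ........o###okkkkk...kkooo..........
174 245 .......o#####kkkkk...kko##o.........
175 245 ......o######kkkkk...kk####o........
176 245 ......#######okkk.....o####o........
177 245 .....o#######okkkk....######........
178 245 ......#######o.kkk....######........
179 245 ......######oo.k......oo####o.......
180 245 ......o####oo.kkk.......o###o.......
181 245 ......o###oookkkkk...kkko###o.......
182 245 .......o#ooookkkkk...kkko###........
183 245 .......o##ooookkkk....kko##o........
184 245 .......o###oookkkkk..kkko##o........
185 245 .......o####ookkkk.k..ooooo.........
186 245 ........####oooooo
[... 3414 characters left out ...]
#####.########
186 107 ..........####################..########
187 107 ...........##################...########
188 107 ...........#################...#########
189 107 ..........b.################...#########
190 107 ...........b....###########...##########
191 107 ...........bbbb....########....#########
192 107 ............bbbbb............###########
193 107 ............bbbbb.............##########
194 107 .............bbbbb...........###########
195 107 ..............bbbbb..........###########
196 107 ................bbbbbbbbb....###########
197 107 .................bbbbbbbbb...###########
198 107 ...................bbbbbbb...###########
199 107 .......................bb...############
```

```bash
python3 - <<'E'
from m import *
s,t=load("s8"),load("t8")
for u,v in((261.5,178.6),(261.5,178.0)): print("lid top",ray(t,u,v,8))
for n,c in(("s",s),("t",t)):
    print(n,[tuple(proj(c,[572.7+34.64*np.cos(np.radians(26.2+60*k)),296.5+34.64*np.sin(np.radians(26.2+60*k)),49]).round(1)) for k in range(6)])
    print(n,"px per mm x,y",(proj(c,[582.7,296.5,49])-proj(c,[572.7,296.5,49])).round(2),(proj(c,[572.7,306.5,49])-proj(c,[572.7,296.5,49])).round(2))
for yaw in (26.2,):
    a=np.radians(yaw+30); b=np.radians(yaw-30)
    for nm,an in(("red",a),("blue",b)): print(nm,[(k,proj(c,[572.7+27.5*np.cos(an),296.5+27.5*np.sin(an),49]).round(1)) for k,c in(("s",s),("t",t))])
E
```

```text
lid top [591.08243936 -73.66487337   8.        ]
lid top [592.84843497 -73.64398127   8.        ]
s [(np.float64(380.0), np.float64(144.4)), (np.float64(379.1), np.float64(133.9)), (np.float64(367.7), np.float64(128.2)), (np.float64(357.0), np.float64(132.8)), (np.float64(357.6), np.float64(143.3)), (np.float64(369.1), np.float64(149.2))]
s px per mm x,y [2.24 2.63] [ 2.97 -1.53]
t [(np.float64(122.6), np.float64(168.6)), (np.float64(114.7), np.float64(178.6)), (np.float64(119.3), np.float64(189.8)), (np.float64(131.8), np.float64(190.8)), (np.float64(139.7), np.float64(180.6)), (np.float64(135.0), np.float64(169.6))]
t px per mm x,y [ 0.3  -3.54] [-3.63 -0.06]
red [('s', array([378.6, 139.1])), ('t', array([119.4, 174.1]))]
blue [('s', array([374.1, 146.1])), ('t', array([128.7, 169.9]))]
```

Emit:
{"method": "arm_command", "body": {"targets": [{"travel": [0, 0, 20], "twist": 0, "fingers": 0.5}, {"travel": [0, 0, 30], "twist": 0, "fingers": 0.5}, {"travel": [0, 0, 30], "twist": 0, "fingers": 0.5}, {"travel": [0, 0, 18], "twist": 0, "fingers": 0.5}, {"travel": [0, 0, 7], "twist": 0, "fingers": 0.55}, {"travel": [0, 0, 0], "twist": 0, "fingers": 0.8}, {"travel": [0, 0, 0], "twist": 0, "fingers": 1}, {"travel": [0, 0, 0], "twist": 0, "fingers": 1}, {"travel": [0, 0, 0], "twist": 0, "fingers": 1}], "grip_force": 30}}

```text
t: 32.33
position: [587.9, -72.8, -9.4]
tool_rot: [0.725, -0.689, 0.0, -0.0]
contact_force: [0.3, -0.1, -0.4]
width: 15.2
gripper_force: 33.4
```

Emit:
{"method": "arm_command", "body": {"targets": [{"travel": [0, 0, -5], "twist": 0, "fingers": 1}, {"travel": [0, 0, -15], "twist": 0, "fingers": 1}, {"travel": [0, 0, -25], "twist": 0, "fingers": 1}, {"travel": [0, 0, -25], "twist": 0, "fingers": 1}, {"travel": [-15, -0.2, -10], "twist": 0, "fingers": 1}, {"travel": [-31, -0.4, 0], "twist": 0, "fingers": 1}, {"travel": [-31, -0.4, 0], "twist": 0, "fingers": 1}, {"travel": [-31, -0.4, 0], "twist": 0, "fingers": 1}, {"travel": [-31, -0.4, 0], "twist": 0, "fingers": 1}, {"travel": [-31, -0.4, 0], "twist": 0, "fingers": 1}, {"travel": [-31, -0.4, 0], "twist": 0, "fingers": 1}, {"travel": [-31, -0.4, 0], "twist": 0, "fingers": 1}, {"travel": [-31, -0.4, 0], "twist": 0, "fingers": 1}, {"travel": [-31, -0.4, 0], "twist": 0, "fingers": 1}, {"travel": [-31, -0.4, 0], "twist": 0, "fingers": 1}, {"travel": [-31, -0.4, 0], "twist": 0, "fingers": 1}, {"travel": [-15, -0.2, 0], "twist": 0, "fingers": 1}, {"travel": [0, 0, 0], "twist": 0, "fingers": 1}, {"travel": [0, 0, 0], "twist": 0, "fingers": 1}]}}

```text
t: 34.7
position: [573.2, 297.0, 70.0]
tool_rot: [0.725, -0.689, -0.0, 0.0]
contact_force: [0.2, 0.1, -0.5]
width: 14.6
gripper_force: 33.5
```

```bash
python3 - <<'E'
from station import robot
from m import *
p,M=pose(robot); rel(M,np.array([573.3,297.9,p[2]])-p)
s=robot.read_camera("scene"); np.savez("s9.npz",**s)
g=s["img"].astype(int); u,v=proj(s,[573,297,p[2]+17]).round().astype(int); print(u,v)
for k in range(v-18,v+34): print(k,u-20,"".join("R" if g[k,j,0]>90 and g[k,j,0]>2.6*g[k,j,1] else "#" if g[k,j,0]-g[k,j,2]>25 else "B" if g[k,j,2]-g[k,j,0]>60 else "b" if g[k,j,2]-g[k,j,0]>20 else "k" if g[k,j].sum()<60 else "." for j in range(u-20,u+20)))
for tilt in(-10,0,10):
    c_,sn=np.cos(np.radians(tilt)),np.sin(np.radians(tilt)); X=np.array([0,1,0.]);Y=np.array([1.,0,0]);U=np.array([0,0,1.]); ex,ez=X*c_+U*sn,-X*sn+U*c_
    G=p+[0,0,42]; 
    P=np.array([proj(s,G+ex*(29*np.cos(a)-1.2)+Y*29*np.sin(a)+ez*(zz-32)) for a in np.linspace(0,6.28,60) for zz in(5,10)]); print(tilt,P.min(0).round(1),P.max(0).round(1), "front low u at vmax",P[P[:,1].argmax()].round(1))
E
```

```text
t 34.7 pos [573.15 297.04  69.95] y-ang -177.11 tilt [-8.e-04 -6.e-04 -1.e+00] w 14.6 gf 33.5 F [ 0.2  0.1 -0.5] q [ 0.73  0.52 -0.1  -0.   -0.95 -0.68]
tool travel [-0.86 -0.19 -0.  ]
372 130
112 352 ..................kkkkkkkkkkkkkkkkkk....
113 352 .................kkkkkkkkkkkkkkkkkkk....
114 352 .................k...kkkkkkkkkkkkkk.....
115 352 .................k.kkkkk.kkkkkkkkkk.....
116 352 ....................kkkk..kkkkkkkkk.....
117 352 ................k..kkkkk..kkkkkkkkk.....
118 352 ...................kkkk.kkkkkkkkkkkkkkkk
119 352 ...................kkkk.kkkkkkkkkkkkkkkk
120 352 ..................kk####.kkkkkkkkkkkkkkk
121 352 ..............##..#####..kkkkkkkkkkkkkkk
122 352 ............####.######...kkkkkkkkkkkkkk
123 352 ..........############....kkkkkkkkkkk...
124 352 .........##..#########...kkkkkkkkk......
125 352 .........#############...kkkkk..........
126 352 .........############....kkkk...........
127 352 .........############...kkk.###.........
128 352 ........#############...kk#####.........
129 352 ........##############..#######.........
130 352 ........#########
[... 1135 characters left out ...]
bbbbb..........
154 352 bbbbbbb.########.bbb...bbbbbbb..........
155 352 bbbbbbbbb.######.b...bbbbbbbb...........
156 352 bbbbbbbbbbb.####...bbbbbbbbbb...........
157 352 bbbbbbbbbbbbb.#.bbbbbbbbbbbb............
158 352 ..bbbbbbbbbbbbbbbbbbbbbbbbb.............
159 352 ...bbbbbbbbbbbbbbbbbbbbbbb..............
160 352 .....bbbbbbbbbbbbbbbbbbb................
161 352 .......bbbbbbbbbbbbbbb..................
162 352 ..........bbbbbbbbbb....................
163 352 ........................................
-10 [359.1 121.9] [381.1 140. ] front low u at vmax [372.2 140. ]
0 [360.1 120.9] [382.6 139.9] front low u at vmax [372.1 139.9]
10 [361.3 119.7] [384.1 139.7] front low u at vmax [372.2 139.7]
```

Emit:
{"method": "arm_command", "body": {"targets": [{"travel": [-1, -0.1, 8], "twist": 0, "fingers": 1}, {"travel": [0, 0, 10], "twist": 0, "fingers": 1}, {"travel": [0, 0, 8], "twist": 0, "fingers": 1}, {"travel": [0, 0, 4], "twist": 0, "fingers": 1}, {"travel": [0, 0, 2], "twist": 0, "fingers": 1}, {"travel": [0, 0, 1.5], "twist": 0, "fingers": 1}, {"travel": [0, 0, 1], "twist": 0, "fingers": 1}, {"travel": [0, 0, 0], "twist": 0, "fingers": 1}, {"travel": [0, 0, 0], "twist": 0, "fingers": 1}]}}

```text
t: 35.88
position: [573.6, 299.0, 35.8]
tool_rot: [0.725, -0.689, 0.0, -0.0]
contact_force: [0.7, 1.1, -1.3]
width: 14.9
gripper_force: 33.5
```

Emit:
{"method": "arm_command", "body": {"targets": [{"travel": [0, 0, 1], "twist": 0, "fingers": 1}, {"travel": [0, 0, 0.7], "twist": 0, "fingers": 1}, {"travel": [0, 0, 0.7], "twist": 0, "fingers": 1}, {"travel": [0, 0, 0], "twist": 0, "fingers": 1}, {"travel": [0, 0, 0], "twist": 0, "fingers": 1}]}}

```text
t: 36.5
position: [573.7, 298.9, 33.9]
tool_rot: [0.725, -0.689, 0.0, -0.0]
contact_force: [-3.3, -1.9, 5.6]
width: 15.1
gripper_force: 34.2
```

```bash
python3 - <<'E'
from station import robot
from m import *
for k in range(3): p,M=pose(robot); s=robot.read_camera("scene")
print(robot.state()["moment"])
E
```

```text
t 36.5 pos [573.66 298.94  33.94] y-ang -177.06 tilt [ 4.e-04  2.e-04 -1.e+00] w 15.1 gf 34.2 F [-3.3 -1.9  5.6] q [ 0.73  0.56 -0.13  0.   -0.88 -0.68]
t 36.55 pos [573.65 298.93  33.94] y-ang -177.06 tilt [ 4.e-04  1.e-04 -1.e+00] w 14.9 gf 34.2 F [-2.1 -1.5  5.8] q [ 0.73  0.56 -0.13  0.   -0.88 -0.68]
t 36.6 pos [573.65 298.93  33.94] y-ang -177.06 tilt [ 4.e-04  1.e-04 -1.e+00] w 15.1 gf 34.2 F [-2.8 -1.3  5.8] q [ 0.73  0.56 -0.13  0.   -0.88 -0.68]
[-0.23433215  0.75769606 -0.01059732]
```

Emit:
{"method": "arm_command", "body": {"targets": [{"travel": [0, 0, 0], "twist": 0, "fingers": 0.75}, {"travel": [0, 0, 0], "twist": 0, "fingers": 0.6}, {"travel": [0, 0, 0], "twist": 0, "fingers": 0.5}, {"travel": [0, 0, 0], "twist": 0, "fingers": 0.5}, {"travel": [0, 0, -10], "twist": 0, "fingers": 0.5}, {"travel": [0, 0, -25], "twist": 0, "fingers": 0.5}, {"travel": [0, 0, -35], "twist": 0, "fingers": 0.4}, {"travel": [20, 0, -30], "twist": 0, "fingers": 0.4}, {"travel": [40, 0, 0], "twist": 0, "fingers": 0.4}, {"travel": [50, 0, 0], "twist": 0, "fingers": 0.4}, {"travel": [50, 0, 0], "twist": 0, "fingers": 0.4}, {"travel": [0, 0, 0], "twist": 0, "fingers": 0.4}]}}

```text
t: 38.15
position: [581.8, 136.2, 134.3]
tool_rot: [0.724, -0.69, 0.0, -0.0]
contact_force: [0.4, -0.4, 0.8]
width: 51.5
gripper_force: 0.0
```

```bash
python3 - <<'E'
from station import robot
from m import *
p,M=pose(robot)
s=robot.read_camera("scene");t=robot.read_camera("top"); np.savez("s10.npz",**s); np.savez("t10.npz",**t)
for c in(s,t):
    g=c["img"].astype(int); u,v=proj(c,[573,297,49]).round().astype(int); print(u,v)
    for k in range(v-20,v+24): print(k,u-20,"".join("R" if g[k,j,0]>90 and g[k,j,0]>2.6*g[k,j,1] else "#" if g[k,j,0]-g[k,j,2]>25 and g[k,j,0]>75 else "o" if g[k,j,0]-g[k,j,2]>15 else "B" if g[k,j,2]-g[k,j,0]>60 else "b" if g[k,j,2]-g[k,j,0]>20 else "k" if g[k,j].sum()<60 else "." for j in range(u-20,u+20)))
# predicted disc outline when seated: z 49..54 about the box centre (scene frame offset removed)
for zc in(49,54,59): 
    P=np.array([proj(s,[571.4+29*np.cos(a),298.5+29*np.sin(a),zc]) for a in np.linspace(0,6.28,90)]); print(zc,P.min(0).round(1),P.max(0).round(1))
# bystanders: change between first and last picture
for n,c in(("scene",s),("top",t)):
    d=cv2.absdiff(load(n)["img"],c["img"]).max(2); m=(cv2.GaussianBlur(d,(5,5),0)>25).astype(np.uint8); k,l,st,ce=cv2.connectedComponentsWithStats(m); print(n,[(tuple(x[:4]),int(x[4])) for x in st[1:] if x[4]>12])
E
```

```text
t 38.15 pos [581.81 136.18 134.33] y-ang -177.3 tilt [ 8.e-04  2.e-04 -1.e+00] w 51.5 gf 0.0 F [ 0.4 -0.4  0.8] q [ 0.5   0.38 -0.15  0.   -1.04 -0.45]
369 139
119 349 .......o................................
120 349 .................o..........o...........
121 349 .......o................................
122 349 .................o......................
123 349 .....o........................ooo.......
124 349 ....................o....o....###.......
125 349 .........................oo##o###.......
126 349 .......................oo######oo.......
127 349 ..................oooo##########o.......
128 349 ...............o#####RR########o........
129 349 .......k....oo#####RRRRR#######.........
130 349 ...........o#######RRRRRR####oo.........
131 349 ......k.oo##########RRRRRR##o...oo......
132 349 .....k..#############RRRRR####oo..o.....
133 349 kkkkk...#########o###RRRo#######........
134 349 kkkkk...########ooo###o#########........
135 349 kkkk.bb.o######oooo####ooo######........
136 349 kkk.bbb.o#####ooooooooooo#######........
137 349 kkkbbbb.o######oooooo########o##....o...
138 349 k
[... 3521 characters left out ...]
 np.int32(55)), 759), ((np.int32(0), np.int32(0), np.int32(405), np.int32(204)), 21927), ((np.int32(0), np.int32(58), np.int32(13), np.int32(47)), 461), ((np.int32(243), np.int32(148), np.int32(28), np.int32(30)), 661), ((np.int32(161), np.int32(214), np.int32(23), np.int32(24)), 397)]
top [((np.int32(0), np.int32(77), np.int32(181), np.int32(307)), 24244), ((np.int32(112), np.int32(167), np.int32(32), np.int32(30)), 655), ((np.int32(112), np.int32(179), np.int32(92), np.int32(193)), 6761), ((np.int32(324), np.int32(190), np.int32(22), np.int32(18)), 221), ((np.int32(220), np.int32(204), np.int32(25), np.int32(31)), 582), ((np.int32(163), np.int32(279), np.int32(349), np.int32(105)), 12757)]
```

```bash
python3 -c "
from station import robot
print(robot.close_job())"
```

```text
the job is handed in; nothing more can be done
None
```

The job is handed in, at about 38 s of the 69 s allowed, though no verdict came back. Both panels were pressed about 11–13 mm, each held over half a second. The box stands on the pad within about 2 mm of centre, and the lid went down to its full seated height and is level as far as the camera shows. I levelled the lid on the bench before placing it, because the tool cannot tilt. A first grasp closed inside the box mouth without moving it, and the before-and-after pictures show no other item moved.

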